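# Cull the blanks, register the good pair in the jig and screw the clamp bar down

### The job

Get the holding jig ready for the next cut: lay every faulty blank of the batch (too short, or with a corner missing) in the scrap tray, and slide the two sound blanks in under the clamp bar, one in each lane, pushed home against both the rear fence and the outer side rail. Then take the green screwdriver, keep its bit pressed into the clamp screw and drive it clockwise until the bar holds both blanks firmly, and stand the screwdriver back in its stand. Leave the glue bottle, the plane and the chisel where they are.

Things in the scene. Friction and masses are not known exactly. Their poses are not given: they have to be found in the camera images.
- blank_a: a sound blank: walnut-brown bar 140 x 40 x 20 mm, straight and whole (80 g); origin at the centre of its underside, x along its length, z up. Indistinguishable from the other sound one
- blank_b: a sound blank: walnut-brown bar 140 x 40 x 20 mm, straight and whole (80 g); origin at the centre of its underside, x along its length, z up. Indistinguishable from the other sound one
- blank_c: a faulty blank of the same wood and section (40 x 20 mm), cut too short: only 95 mm long. May be absent. Origin at the centre of its underside, x along its length, z up
- blank_d: a faulty blank of the same wood and section (40 x 20 mm), cut too short: only 105 mm long. May be absent. Origin at the centre of its underside, x along its length, z up
- blank_e: a faulty blank of the same wood, outline 140 x 40 x 20 mm, with a piece 48 mm long and 20 mm wide broken out of the corner at its own +x, +y, through the full thickness. May be absent. Origin at the centre of the underside of the full outline, x along its length, z up
- jig: holding jig, fixed: plywood base 200 mm (x) by 250 mm (y), top face 15 mm above the table; origin at the centre of the base's underside, x away from the robot to the rear fence, y left, z up. Fence face at x = +75 mm, fence top 45 mm above the table. Side rails 6 mm high along the outer side of each lane, inner faces at y = +-80 mm, from x = -92 to +12 mm. Lane centres y = +-60 mm
- lane_left (a point): point on the top face of the jig's base where the origin of a sound blank lies when that blank is home in the left lane, its end against the rear fence and its outer long edge against the left (+y) side rail; axes as the jig's
- lane_right (a point): the same point for the right lane, outer long edge against the right (-y) side rail; axes as the jig's
- clamp_bar (a joint): how far the jig's clamp bar has come down, m; it follows the screw only and cannot be pushed. Wooden bar across both lanes, 36 mm wide (jig x = 30 to 66 mm), 244 mm long, 16 mm thick with a rubber facing below, on guide posts at y = +-112 mm that end 77 mm above the table. At 0 its underside is 25 mm above the base: a 20 mm blank slides in under it
- screw (a joint): clamp screw angle, rad: grows clockwise seen from above, which draws bar and screw down 8 mm per turn (1.27 mm per rad). Starts between 0 and 0.7; the bar touches the blanks at 3.9, grips them firmly from about 4.5; the screw stops dead at 5.2. Takes 0.1 to 0.25 N m; stays where it is left
- screw_socket (a point): centre of the floor of the cross recess in the screw's head, turning and sinking with it; x and y lie along the slots (5 mm wide, 5 mm deep, 15 mm across), z up; every quarter turn looks the same. The head sits in a brass guide bush on the middle of the bar: bore 16 mm, widening from 7 mm above the recess floor to a 30 mm funnel, rim 15 mm above the recess floor
- screwdriver: cross-tip screwdriver with a green handle, 160 mm long, 160 g, upright in its stand, bit down; origin at the tip, z along the shaft to the handle. Cross bit 14 mm across, blades 2.8 mm thick and 12 mm long along its x and y; shaft 12 mm thick; collar 31 mm across from 60 to 68 mm; square handle 28 x 28 mm, flats facing its x and y, from 66 to 158 mm
- driver_handle (a point): centre of the screwdriver's handle, 112 mm from the tip
- driver_stand: wooden block fixed to the table, 66 x 66 mm on an 84 mm square foot, 70 mm high, with a 20 mm vertical hole in its middle; origin at the centre of its underside. The screwdriver hangs in the hole, its collar on the block's top and its tip 10 mm above the table
- scrap_tray: grey plastic tray fixed to the table, 182 x 160 mm outside (long side along its x), 45 mm high, walls 6 mm; origin at the centre of its underside
- scrap_tray_in (a point): centre of the tray's inner floor; axes as the tray's
- glue_bottle: bystander: wood glue bottle, 64 x 44 mm, 202 mm tall, standing at the back; origin at the centre of its underside
- block_plane: bystander: small block plane, 160 x 50 x 38 mm, behind the jig; origin at the centre of its underside
- chisel: bystander: chisel 260 mm long lying at the front of the table; origin at the middle of its underside

How it is judged:
By the outcome, as a careful person would: the job done as asked, in the order asked, and still so for the second after the job is handed in, with the robot touching nothing.
Of blank_c, blank_d, blank_e only 1 to 3 are there at a start; the rules pass over those that are not, and their reading is None.
At some moment in a run one of blank_a, blank_b, blank_c, blank_d, blank_e may be knocked a few centimetres aside while the robot is not near it.
It also fails if it takes over 210 s, if anything falls off the work surface, if the arm or the gripper's body presses on something with over 40 N, if the wrist force passes 120 N, or if a joint passes its speed limit or range.

### The arm

A 7-joint arm with a two-finger parallel gripper is mounted at the origin on a cart in front of the work surface, level with it; the furniture and walls round the work are solid. World frame = base frame: x ahead of the robot, y to its left, z up, the work surface at z = 0. Lengths are in m, angles in rad, forces in N, time in s.
With the tool pointing down it reaches from about 0.425 to 0.825 m from the base axis. Payload 3.6 kg.
Tool frame: the origin (TCP) lies on the centre line of the jaws, within the pads' length; the fingertips stand 8 mm ahead of it and the grasp point (between the pads) lies 11 mm behind it; z points along the fingers, y is the line along which they close (so a half turn about z gives the same grasp; the last joint's range is limited). The gripper opens to 85 mm and grips with 20 to 120 N. Pads are 22 mm wide; open, the fingers measure 114 mm over their backs; the gripper's body (76 mm by 85 mm) begins 54 mm behind the grasp point. The pads swing forward as they close: fully open they stand 13 mm farther back than shut.
Start: joints at [1.312, 0.615, -0.013, 1.423, 0.008, 1.103, -0.04], TCP at [0.15, -0.632, 0.217] pointing down, gripper open.
Joint ranges: [-3.12, 3.12], [-0.3, 2.06], [-1.34, 1.32], [0.26, 2.42], [-1.36, 4.5], [0.01, 1.98], [-2.84, 2.84]. Speed limits (rad/s): [2.79, 2.79, 3.14, 3.14, 3.14, 3.14, 3.14].

### API

Orientations are given as a 3x3 rotation matrix whose columns are the frame's x, y, z axes.
In Python, from plant import * gives the robot as it stands. The module is installed in compiled form; this text tells all that it offers.
- The arm moves only by the tool carry_out, never from a script. Its argument "deltas" is a list of rows, each a list of 7 numbers: the turn, a rotation vector about the world's x, y, z in rad, then the shift along the world's x, y, z in m, then the opening, from 0 (shut) to 1 (fully open). In form: [[wx, wy, wz, x, y, z, grip], ...]. A call has 1 to 20 rows; each row shifts and turns the commanded pose from where the row before left it; what a row does not reach is not made up. A row lasts 1/8 s, in which the tool goes at most 62.5 mm and 10.7 degrees, less where a joint would pass 70% of its speed; a pose out of reach is approached as far as the arm can. A call is refused whole if a number of a shift passes 0.0625 or a number of a turn 0.188, either way. A call with a gripper value outside its range is refused whole. The fingers move at their own pace and stop on an object; "squeeze" is the grip in N (left out, the last holds). Time passes only in rows, so rows that do not move let the fingers close. It gives the time, the measured TCP pose, the force, the opening and the grip force at its end, in the units of the state.
- get_obs(): the state, without advancing time (a new reading comes with each control period).
- get_image(name): name is "scene" or "top"; returns the picture (400x640x3 uint8, blue, green, red); there is no depth.
- get_calibration(name): a dict with "mtx" (3x3 intrinsics, pixels), "k1" (the pictures are not rectified: a ray, as slopes to the right and down, at radius r is drawn at 1 + k1 r^2 times it, then the intrinsics apply), "R" (3x3) and "t" (3): a world point X has camera coordinates R X + t. Camera axes: x right, y down, z forward; pixel columns grow to the right and rows downward; lengths in m; the calibration is good to about 2 mm. A picture is of the moment at which its call begins. get_calibration takes no time and is no camera call.
- hand_in(): hands the job in; it is judged then, once.
The state is a dict: "t": time; "joint_pos": joint angles; "dq": joint speeds; "tau": joint torques, N m; "eef_pos": TCP position; "tool_rot": TCP orientation; "ft_force": force on the tool from outside, world axes, zero at the start; "wrist_torque": the same for the moment, N m; "width": opening from 0.0 (shut) to 1.0 (fully open); "gripper_force": force on a finger pad.
Only numpy, scipy, OpenCV 4.12 (cv2) and the standard library are available. Lean on these libraries where they do the work, as an engineer would, in place of code of your own. Each camera call takes 0.05 s, during which the arm holds its last target. There are 200 camera calls.

## Working session

There is one attempt and no reset: what is moved stays moved. The work goes in short steps, Python scripts to look and compute and a tool call to move; the robot and the scene stay as the last step left them, time stands still between calls to the robot, and variables do not carry over. Pictures are saved under pics/ and viewed, at most 14 in all, crops included, and the job is handed in when it is done.

Besides the shell and the picture viewer there is one more tool, called after ">>>" as name(argument=value, ...) on one line, values as JSON. carry_out: Moves the arm, as the interface text tells. Its arguments: {"type":"object","properties":{"deltas":{"type":"array","items":{"type":"array","items":{"type":"number"}}},"squeeze":{"type":"number"}},"required":["deltas"]}

```bash
ls; mkdir -p pics; python3 - <<'E'
from plant import *
import cv2,numpy as np
np.set_printoptions(precision=4,suppress=True)
for n in("scene","top"):
    c=get_calibration(n);print(n,c); cv2.imwrite(f"pics/{n}0.png",get_image(n))
o=get_obs();print(o)
E
```

```text
pics
scene {'mtx': array([[441.3097,   0.    , 317.6519],
       [  0.    , 441.3097, 198.664 ],
       [  0.    ,   0.    ,   1.    ]]), 'k1': -0.06403534731814543, 'R': array([[-0.7545, -0.6562, -0.0096],
       [-0.2521,  0.3034, -0.9189],
       [ 0.6059, -0.6909, -0.3944]]), 't': array([0.4195, 0.2471, 1.1987])}
top {'mtx': array([[434.416 ,   0.    , 320.5793],
       [  0.    , 434.416 , 196.1431],
       [  0.    ,   0.    ,   1.    ]]), 'k1': -0.09848107497925533, 'R': array([[ 0.0251, -0.9997, -0.008 ],
       [-0.9968, -0.0244, -0.076 ],
       [ 0.0758,  0.0098, -0.9971]]), 't': array([-0.0317,  0.5831,  1.3595])}
{'t': 0.1, 'joint_pos': array([ 1.3115,  0.6159, -0.0126,  1.4247,  0.0081,  1.1035, -0.0404]), 'dq': array([-0.0004, -0.0019,  0.0006, -0.0028, -0.0003, -0.0008,  0.0005]), 'tau': array([  0.0019, -47.0386,   0.2605, -17.157 ,   0.0101,   0.0059,
        -0.    ]), 'eef_pos': array([ 0.1498, -0.6317,  0.216 ]), 'tool_rot': array([[ 0.973 ,  0.2308, -0.0006],
       [ 0.2308, -0.973 ,  0.0024],
       [-0.    , -0.0024, -1.    ]]), 'ft_force': array([0.1175, 0.7619, 0.6208]), 'wrist_torque': array([ 0.0384, -0.0252, -0.0248]), 'gripper_force': 0.0, 'width': 1.001494669287569}
```

View pics/top0.png

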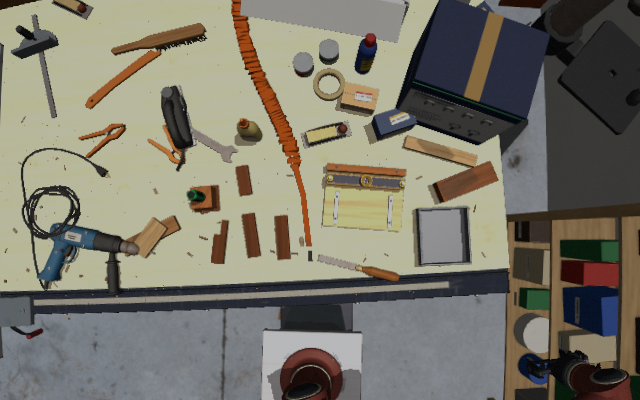

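View pics/scene0.png

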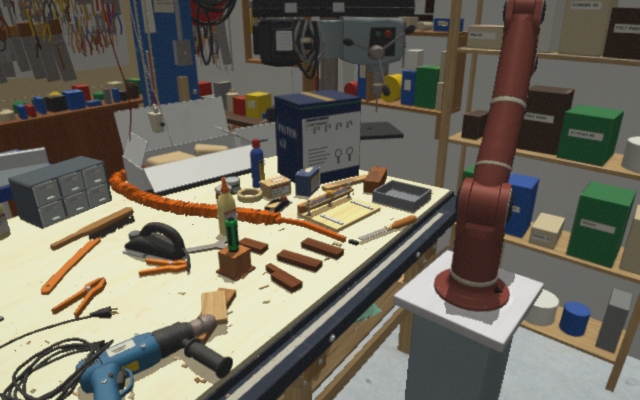

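The top view shows the jig at (363,197), the tray at (442,236) and the driver stand at (205,198). Four walnut blanks are visible: short at (245,180), notched at (220,241), and likely sound ones at (251,235) and (282,237). I'll take a zoomed crop and measure.

```bash
cat > h.py <<'E'
from plant import *
import cv2,numpy as np
np.set_printoptions(precision=4,suppress=True)
def und(n,px):
    c=get_calibration(n);K=c["mtx"];p=np.atleast_2d(px).astype(float)
    d=(p-K[:2,2])/K[0,0];u=d.copy()
    for _ in range(20):u=d/(1+c["k1"]*(u**2).sum(1,keepdims=True))
    return u
def plane(n,px,z):
    c=get_calibration(n);u=und(n,px);R,t=c["R"],c["t"]
    d=np.c_[u,np.ones(len(u))]@R;o=-R.T@t
    return o+d*((z-o[2])/d[:,2])[:,None]
def proj(n,X):
    c=get_calibration(n);q=np.atleast_2d(X)@c["R"].T+c["t"];u=q[:,:2]/q[:,2:]
    return u*(1+c["k1"]*(u**2).sum(1,keepdims=True))*c["mtx"][0,0]+c["mtx"][:2,2]
def blanks(im,z=.02,show=True):
    """walnut blobs in the top view; returns centre, yaw, dims on plane z"""
    h=cv2.cvtColor(im,cv2.COLOR_BGR2HSV)
    m=cv2.inRange(h,(4,90,40),(15,200,135))
    m=cv2.morphologyEx(m,cv2.MORPH_OPEN,np.ones((3,3)))
    out=[]
    for c in cv2.findContours(m,cv2.RETR_EXTERNAL,cv2.CHAIN_APPROX_NONE)[0]:
        a=cv2.contourArea(c)
        if a<200 or a>1500:continue
        p=plane("top",c[:,0],z)[:,:2]
        r=cv2.minAreaRect((p*1000).astype(np.float32));b=cv2.boxPoints(r)
        e=b[1]-b[0] if np.linalg.norm(b[1]-b[0])>np.linalg.norm(b[2]-b[1]) else b[2]-b[1]
        yaw=(np.arctan2(e[1],e[0])+np.pi/2)%np.pi-np.pi/2
        fill=cv2.contourArea((p*1000).astype(np.float32))/(r[1][0]*r[1][1])
        out.append((np.array(r[0])/1000,yaw,sorted(r[1]),fill,c[:,0].mean(0)))
        if show:print("px",c[:,0].mean(0).round(),"xy",out[-1][0],"yaw %.3f"%yaw,"dims",np.round(out[-1][2]),"fill %.2f"%fill)
    return out,m
E
python3 - <<'E'
from h import *
im=cv2.imread("pics/top0.png")
b,m=blanks(im)
cv2.imwrite("pics/c1.png",cv2.resize(im[140:290,130:330],None,fx=4,fy=4,interpolation=cv2.INTER_CUBIC))
cv2.imwrite("pics/c2.png",cv2.resize(im[125:285,300:510],None,fx=3.75,fy=3.75,interpolation=cv2.INTER_CUBIC))
E
```

```text
px [617. 392.] xy [-0.0297 -1.0049] yaw 1.518 dims [ 71. 117.] fill 0.43
px [308. 363.] xy [0.0563 0.0068] yaw -1.425 dims [ 94. 185.] fill 0.35
px [220. 242.] xy [0.4317 0.3024] yaw -0.081 dims [ 41. 138.] fill 0.73
px [282. 237.] xy [0.4513 0.1015] yaw 0.104 dims [ 40. 136.] fill 0.90
px [251. 235.] xy [0.4551 0.2015] yaw 0.178 dims [ 41. 138.] fill 0.89
px [210. 202.] xy [0.564  0.3505] yaw 0.106 dims [82. 85.] fill 0.37
px [243. 180.] xy [0.6301 0.2319] yaw 0.195 dims [41. 94.] fill 0.89
px [467. 181.] xy [ 0.6448 -0.4869] yaw -1.175 dims [ 68. 195.] fill 0.93
px [159.  39.] xy [1.1008 0.5487] yaw -1.320 dims [ 47. 325.] fill 0.73
```

View pics/c1.png

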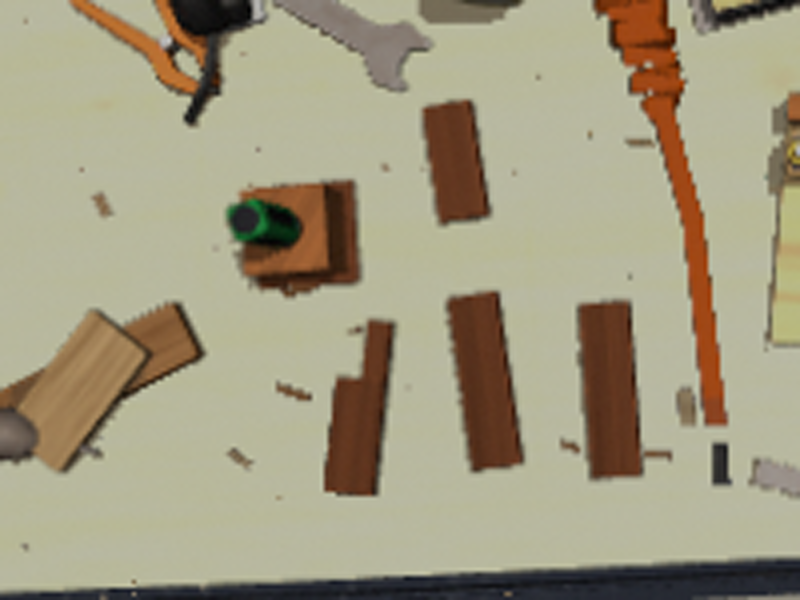

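View pics/c2.png

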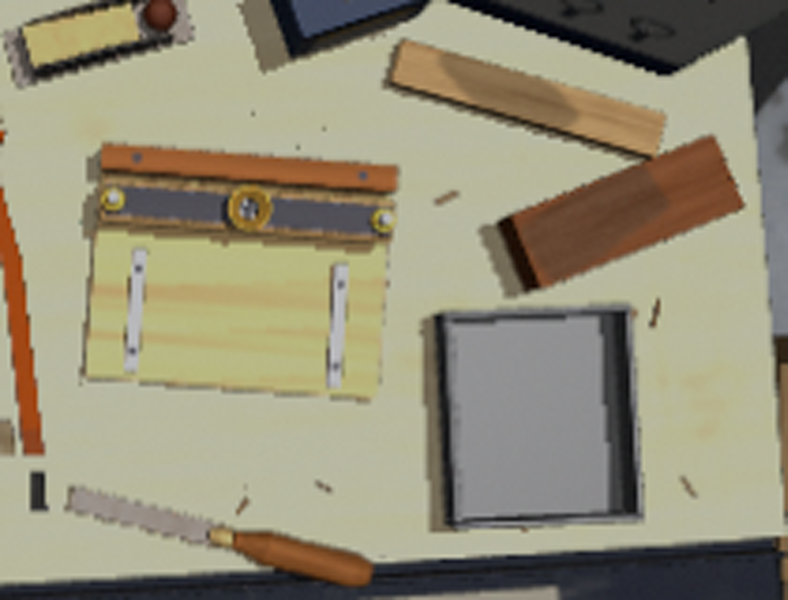

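The crops show that e is notched at top (220,242) and c is 94 mm long at (243,180). The sound blanks are at (251,235) and (282,237). The jig rails are the white strips, the brass bush is at crop (248,208), and the tray's outer corners are about (435,315), (632,305), (642,520), (447,528).

```bash
python3 - <<'E'
from h import *
im=cv2.imread("pics/top0.png")
s=3.75;off=np.array([300,125])
tr=plane("top",np.array([[435,315],[632,305],[642,520],[447,528]])/s+off,.045)
print("tray",tr[:,:2],tr.mean(0),[np.linalg.norm(tr[i]-tr[i-1]) for i in range(4)])
h=cv2.cvtColor(im,cv2.COLOR_BGR2HSV);sub=h[190:235,325:405]
m=cv2.inRange(sub,(0,0,120),(179,60,255))
n,l,st,ce=cv2.connectedComponentsWithStats(m)
for i in range(1,n):
    if st[i,4]>20:
        ys,xs=np.nonzero(l==i);P=plane("top",np.c_[xs+325,ys+190],.021)[:,:2]
        r=cv2.fitLine((P*1000).astype(np.float32),cv2.DIST_L2,0,.01,.01).ravel()
        print("rail",st[i],P.mean(0),np.arctan(r[1]/r[0]),P.min(0),P.max(0))
print("screw z.06",plane("top",np.array([[248,208]])/s+off,.065))
print("posts",plane("top",np.array([[114,198],[384,218]])/s+off,.077))
print("base front corners",plane("top",np.array([[82,380],[372,400]])/s+off,.015))
# stand: block top corners & driver (crop1, scale 4)
q=np.array([[240,190],[328,185],[330,270],[245,276]])/4+[130,140]
st=plane("top",q,.07);print("stand",st[:,:2],st.mean(0))
print("driver top",plane("top",np.array([[248,220]])/4+[130,140],.168))
E
```

```text
tray [[ 0.5489 -0.3171]
 [ 0.5612 -0.4842]
 [ 0.3818 -0.4937]
 [ 0.3725 -0.3293]] [ 0.4661 -0.4061  0.045 ] [np.float64(0.17691712591175954), np.float64(0.1676011810643212), np.float64(0.17966203606285355), np.float64(0.1646528099668064)]
rail [  8   1   6  34 127] [ 0.5497 -0.0657] -0.050873764 [ 0.4965 -0.0729] [ 0.6016 -0.0582]
rail [  0   0  80  45 597] [ 0.4871 -0.166 ] -1.3770535 [ 0.4641 -0.2847] [ 0.61   -0.0336]
rail [ 62   5   6  34 130] [ 0.5408 -0.2381] -0.053271 [ 0.4877 -0.2452] [ 0.593  -0.2301]
screw z.06 [[ 0.6325 -0.1572  0.065 ]]
posts [[ 0.6366 -0.0465  0.077 ]
 [ 0.6257 -0.2676  0.077 ]]
base front corners [[ 0.4881 -0.0237  0.015 ]
 [ 0.477  -0.2703  0.015 ]]
stand [[0.5971 0.389 ]
 [0.6026 0.3196]
 [0.5368 0.3151]
 [0.5304 0.3818]] [0.5667 0.3514 0.07  ]
driver top [[0.5669 0.3511 0.168 ]]
```

>>> carry_out(deltas=[[0, 0, 0, 0.06, 0.06, 0.01, 0.6], [0, 0, 0, 0.06, 0.06, 0, 0.6], [0, 0, 0, 0.06, 0.06, 0, 0.6], [0, 0, 0, 0.06, 0.06, 0, 0.6], [0, 0, 0, 0.06, 0.06, 0, 0.6], [0, 0, 0, 0.04, 0.06, 0, 0.6], [0, 0, 0, 0.04, 0.06, 0, 0.6], [0, 0, 0, 0.04, 0.06, 0, 0.6], [0, 0, 0, 0.04, 0.06, 0, 0.6], [0, 0, 0, 0.02, 0.06, 0, 0.6], [0, 0, 0, 0, 0.06, 0, 0.6], [0, 0, 0, 0, 0.06, 0, 0.6], [0, 0, 0, 0, 0.06, 0, 0.6], [0, 0, -0.038, 0, 0.06, 0, 0.6], [0, 0, 0, 0, 0.025, 0, 0.6], [0, 0, 0, 0, 0, 0, 0.6], [0, 0, 0, 0, 0, 0, 0.6]])

```text
t: 2.22
eef_pos: [0.5291, 0.1182, 0.2241]
tool_rot: [[0.982, 0.191, -0.001], [0.191, -0.982, -0.002], [-0.001, 0.002, -1.0]]
ft_force: [0.4, -0.9, -0.6]
width: 0.602
gripper_force: 0.0
```

```bash
python3 - <<'E'
from h import *
blanks(get_image("top"))
E
```

```text
px [282. 385.] xy [-0.0122  0.0944] yaw -1.534 dims [ 95. 167.] fill 0.69
px [273. 366.] xy [0.0396 0.1187] yaw -1.317 dims [50. 81.] fill 0.51
px [324. 366.] xy [ 0.0427 -0.0442] yaw 0.687 dims [ 79. 189.] fill 0.38
px [275. 333.] xy [0.1488 0.1187] yaw -1.345 dims [138. 140.] fill 0.62
px [220. 242.] xy [0.4318 0.3034] yaw -0.076 dims [ 40. 138.] fill 0.72
px [210. 202.] xy [0.565  0.3506] yaw 0.106 dims [82. 82.] fill 0.36
px [468. 180.] xy [ 0.6448 -0.487 ] yaw -1.171 dims [ 68. 194.] fill 0.91
px [159.  39.] xy [1.101  0.5481] yaw -1.320 dims [ 47. 326.] fill 0.72
```

>>> carry_out(deltas=[[0, 0, 0, 0.05, 0.055, 0, 0.6], [0, 0, 0, 0.05, 0.055, 0, 0.6], [0, 0, 0, 0, 0, -0.04, 0.6], [0, 0, 0, 0, 0, 0, 0.6], [0, 0, 0, 0, 0, 0, 0.6]])

```text
t: 2.9
eef_pos: [0.6139, 0.2108, 0.1854]
tool_rot: [[0.982, 0.191, 0.001], [0.191, -0.982, -0.001], [0.001, 0.001, -1.0]]
ft_force: [-0.9, 0.6, 0.8]
width: 0.602
gripper_force: 0.0
```

>>> carry_out(deltas=[[0, 0, 0.003, 0.016, 0.021, -0.04, 0.6], [0, 0, 0, 0, 0, -0.05, 0.6], [0, 0, 0, 0, 0, -0.05, 0.6], [0, 0, 0, 0, 0, -0.02, 0.6], [0, 0, 0, 0, 0, 0, 0.6], [0, 0, 0, 0, 0, 0, 0.6]])

```text
t: 3.65
eef_pos: [0.6313, 0.2346, 0.0273]
tool_rot: [[0.981, 0.196, 0.005], [0.196, -0.981, 0.002], [0.005, -0.001, -1.0]]
ft_force: [-0.7, -0.4, 0.6]
width: 0.604
gripper_force: 0.0
```

>>> carry_out(deltas=[[0, 0, 0, 0, -0.002, -0.017, 0.6], [0, 0, 0, 0, 0, 0, 0.6], [0, 0, 0, 0, 0, 0, 0.3], [0, 0, 0, 0, 0, 0, 0.3], [0, 0, 0, 0, 0, 0, 0.3], [0, 0, 0, 0, 0, 0, 0.3], [0, 0, 0, 0, 0, 0.04, 0.3], [0, 0, 0, 0, 0, 0.06, 0.3], [0, 0, 0, 0, 0, 0.06, 0.3], [0, 0, 0, 0, 0, 0.03, 0.3], [0, 0, 0, 0, 0, 0, 0.3]], squeeze=40)

```text
t: 5.03
eef_pos: [0.6309, 0.2328, 0.201]
tool_rot: [[0.98, 0.196, 0.007], [0.196, -0.981, 0.003], [0.007, -0.001, -1.0]]
ft_force: [-0.1, 0.2, -0.6]
width: 0.298
gripper_force: 0.0
```

```bash
python3 - <<'E'
from h import *
im=get_image("top");blanks(im)
a=cv2.resize(im[140:290,170:330],None,fx=2.5,fy=2.5)
s=get_image("scene");b=cv2.resize(s[160:310,180:340],None,fx=2.5,fy=2.5)
cv2.imwrite("pics/d1.png",np.hstack([a,b]))
E
```

```text
px [284. 360.] xy [0.0612 0.0859] yaw 1.276 dims [57. 74.] fill 0.48
px [324. 370.] xy [ 0.0429 -0.0409] yaw 0.711 dims [ 84. 192.] fill 0.39
px [233. 270.] xy [0.3478 0.2589] yaw -1.242 dims [123. 140.] fill 0.71
px [282. 237.] xy [0.4513 0.1015] yaw 0.104 dims [ 40. 136.] fill 0.90
px [250. 233.] xy [0.4539 0.2075] yaw 0.188 dims [ 53. 138.] fill 0.61
px [244. 182.] xy [0.6237 0.2308] yaw 0.195 dims [41. 81.] fill 0.85
px [467. 181.] xy [ 0.6449 -0.4871] yaw -1.170 dims [ 68. 194.] fill 0.84
px [159.  39.] xy [1.1013 0.5481] yaw -1.319 dims [ 46. 326.] fill 0.69
```

View pics/d1.png

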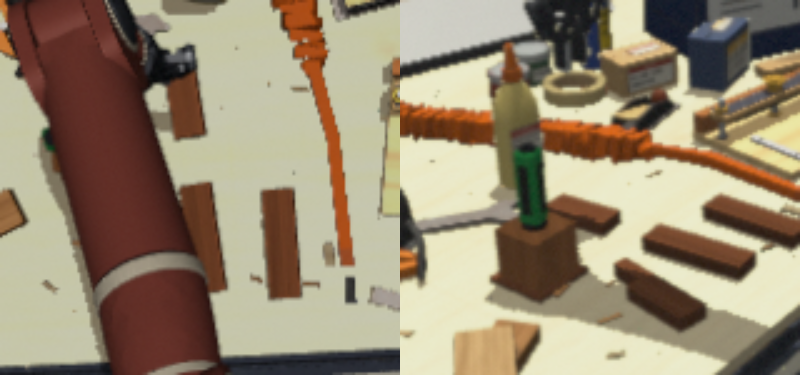

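The blank has not moved (top about (243,180)), so the fingers closed without catching it. I'll retry lower and closing fully, checking before lifting.

>>> carry_out(deltas=[[0, 0, 0, 0, 0, -0.03, 0.6], [0, 0, 0, 0, 0, -0.06, 0.6], [0, 0, 0, 0, 0, -0.06, 0.6], [0, 0, 0, 0, 0, -0.03, 0.6], [0, 0, 0, 0, 0, -0.015, 0.6], [0, 0, 0, 0, 0, 0, 0.6], [0, 0, 0, 0, 0, 0, 0.1], [0, 0, 0, 0, 0, 0, 0.1], [0, 0, 0, 0, 0, 0, 0.1], [0, 0, 0, 0, 0, 0, 0.1], [0, 0, 0, 0, 0, 0, 0.1]], squeeze=40)

```text
t: 6.5
eef_pos: [0.63, 0.2323, 0.0037]
tool_rot: [[0.981, 0.196, 0.002], [0.196, -0.981, 0.001], [0.002, -0.0, -1.0]]
ft_force: [-0.7, -0.3, 6.8]
width: 0.427
gripper_force: 42.3
```

>>> carry_out(deltas=[[0, 0, 0, 0, 0, 0.03, 0.1], [0, 0, 0, 0, 0, 0.05, 0.1], [0, 0, 0, 0, 0, 0.05, 0.1], [0, 0, 0, 0, -0.03, 0.05, 0.1], [0, 0, 0, 0, -0.06, 0, 0.1], [0, 0, 0, 0, -0.06, 0, 0.1], [0, 0, 0, 0, -0.06, 0, 0.1]])

```text
t: 7.38
eef_pos: [0.6286, 0.0201, 0.1821]
tool_rot: [[0.98, 0.197, -0.0], [0.197, -0.98, -0.0], [-0.0, 0.0, -1.0]]
ft_force: [0.8, -0.7, -1.1]
width: 0.429
gripper_force: 40.1
```

>>> carry_out(deltas=[[0, 0, -0.02, -0.0235, -0.0565, 0, 0.1], [0, 0, -0.02, -0.0235, -0.0565, 0, 0.1], [0, 0, -0.02, -0.0235, -0.0565, 0, 0.1], [0, 0, -0.02, -0.0235, -0.0565, 0, 0.1], [0, 0, -0.02, -0.0235, -0.0565, 0, 0.1], [0, 0, -0.02, -0.0235, -0.0565, 0, 0.1], [0, 0, -0.01, -0.0235, -0.0565, 0, 0.1], [0, 0, 0, 0, 0, -0.03, 0.1], [0, 0, 0, 0, 0, -0.05, 0.1], [0, 0, 0, 0, 0, 0, 0.1], [0, 0, 0, 0, 0, 0, 0.1]])

```text
t: 8.75
eef_pos: [0.4656, -0.3738, 0.1036]
tool_rot: [[0.998, 0.068, 0.002], [0.068, -0.998, -0.001], [0.002, 0.001, -1.0]]
ft_force: [0.3, 0.0, 0.2]
width: 0.432
gripper_force: 40.3
```

Down to 0.018, release, up, and look at e.

>>> carry_out(deltas=[[0, 0, 0, -0.001, -0.003, -0.04, 0.1], [0, 0, 0, 0, 0, -0.03, 0.1], [0, 0, 0, 0, 0, -0.015, 0.1], [0, 0, 0, 0, 0, 0, 0.1], [0, 0, 0, 0, 0, 0, 0.55], [0, 0, 0, 0, 0, 0, 0.55], [0, 0, 0, 0, 0, 0, 0.55], [0, 0, 0, 0, 0, 0.05, 0.55], [0, 0, 0, 0, 0, 0.06, 0.55], [0, 0, 0, 0, 0, 0.06, 0.6], [0, 0, 0, 0, 0.06, 0.02, 0.6], [0, 0, 0, 0, 0.06, 0, 0.6], [0, 0, 0, 0, 0.06, 0, 0.6], [0, 0, 0, 0, 0.06, 0, 0.6], [0, 0, 0, 0, 0.06, 0, 0.6], [0, 0, -0.05, 0, 0.06, 0, 0.6], [0, 0, -0.05, 0, 0.06, 0, 0.6], [0, 0, -0.044, 0, 0.06, 0, 0.6]])

```text
t: 11.0
eef_pos: [0.4636, 0.1046, 0.2078]
tool_rot: [[0.997, -0.078, 0.002], [-0.078, -0.997, 0.0], [0.002, -0.0, -1.0]]
ft_force: [0.6, -0.2, 0.5]
width: 0.601
gripper_force: 0.0
```

```bash
python3 - <<'E'
from h import *
im=get_image("top");cv2.imwrite("pics/t2.png",im);blanks(im)
o=get_obs();print(o["eef_pos"],o["joint_pos"])
E
```

```text
px [433. 236.] xy [ 0.4656 -0.3794] yaw 0.065 dims [40. 91.] fill 0.92
px [220. 242.] xy [0.4318 0.3028] yaw -0.101 dims [ 40. 138.] fill 0.72
px [210. 202.] xy [0.5651 0.3507] yaw 0.110 dims [82. 83.] fill 0.36
px [467. 181.] xy [ 0.6453 -0.4868] yaw -1.170 dims [ 69. 194.] fill 0.92
px [158.  40.] xy [1.101  0.5481] yaw -1.320 dims [ 47. 326.] fill 0.71
[0.4626 0.1165 0.2081] [-0.1697  0.3626 -0.1598  1.9191  0.0639  0.8602 -1.995 ]
```

>>> carry_out(deltas=[[0, 0, 0, -0.014, 0.055, 0, 0.6], [0, 0, 0, -0.014, 0.055, 0, 0.6], [0, 0, 0, -0.014, 0.055, 0, 0.6], [0, 0, 0, 0, 0.022, -0.04, 0.6], [0, 0, 0, 0, 0, -0.06, 0.6], [0, 0, 0, 0, 0, -0.05, 0.6], [0, 0, 0, 0, 0, 0, 0.6], [0, 0, 0, 0, 0, 0, 0.6]])

```text
t: 12.05
eef_pos: [0.4228, 0.2905, 0.0588]
tool_rot: [[0.997, -0.076, 0.002], [-0.076, -0.997, 0.002], [0.002, -0.002, -1.0]]
ft_force: [-0.2, 0.2, 0.8]
width: 0.6
gripper_force: 0.0
```

>>> carry_out(deltas=[[0, 0, 0, -0.003, 0.0135, 0, 0.6], [0, 0, 0, 0, 0, -0.03, 0.6], [0, 0, 0, 0, 0, -0.023, 0.6], [0, 0, 0, 0, 0, 0, 0.6], [0, 0, 0, 0, 0, 0, 0.1], [0, 0, 0, 0, 0, 0, 0.1], [0, 0, 0, 0, 0, 0, 0.1], [0, 0, 0, 0, 0, 0, 0.1], [0, 0, 0, 0, 0, 0, 0.1]])

```text
t: 13.18
eef_pos: [0.4199, 0.3034, 0.0062]
tool_rot: [[0.997, -0.077, 0.003], [-0.077, -0.997, 0.001], [0.003, -0.001, -1.0]]
ft_force: [-0.7, -0.5, 6.0]
width: 0.101
gripper_force: 3.0
```

>>> carry_out(deltas=[[0, 0, 0, 0, 0, 0.03, 0.6], [0, 0, 0, 0, 0, 0.06, 0.6], [0, 0, 0, 0, 0, 0.06, 0.6], [0, 0, 0, 0, -0.06, 0.02, 0.6], [0, 0, 0, 0, -0.06, 0, 0.6], [0, 0, 0, 0, -0.06, 0, 0.6], [0, 0, 0, 0, 0, 0, 0.6]])

```text
t: 14.05
eef_pos: [0.4187, 0.1183, 0.175]
tool_rot: [[0.996, -0.087, 0.001], [-0.087, -0.996, -0.003], [0.001, 0.003, -1.0]]
ft_force: [0.2, 0.9, 0.5]
width: 0.599
gripper_force: 0.0
```

```bash
python3 - <<'E'
from h import *
im=get_image("top");blanks(im)
a=cv2.resize(im[140:290,150:310],None,fx=2.5,fy=2.5)
s=get_image("scene");b=cv2.resize(s[160:310,180:340],None,fx=2.5,fy=2.5)
cv2.imwrite("pics/d2.png",np.hstack([a,b]))
E
```

```text
px [323. 368.] xy [ 0.0427 -0.04  ] yaw 0.778 dims [ 86. 188.] fill 0.43
px [271. 370.] xy [0.0254 0.1178] yaw 0.050 dims [133. 158.] fill 0.52
px [433. 236.] xy [ 0.4656 -0.3794] yaw 0.065 dims [40. 91.] fill 0.92
px [220. 242.] xy [0.4315 0.3002] yaw -0.081 dims [ 45. 138.] fill 0.66
px [282. 231.] xy [0.4673 0.1028] yaw 0.087 dims [ 41. 103.] fill 0.86
px [210. 202.] xy [0.5651 0.3506] yaw 0.106 dims [82. 83.] fill 0.37
px [467. 181.] xy [ 0.6448 -0.487 ] yaw -1.170 dims [ 68. 194.] fill 0.93
px [159.  39.] xy [1.1014 0.5482] yaw -1.320 dims [ 46. 326.] fill 0.72
```

View pics/d2.png

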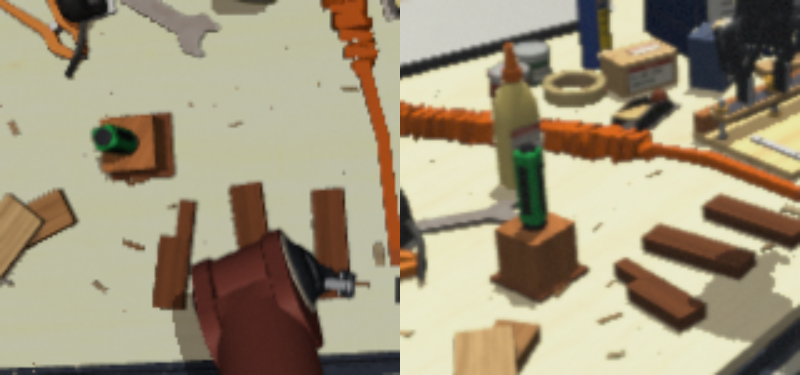

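Blank e is untouched at top px (220,242) and the gripper is empty again. I'll go down once more and look at the fingers beside the blank before closing.

>>> carry_out(deltas=[[0, 0, 0, 0, 0.06, 0, 0.6], [0, 0, 0, 0, 0.06, 0, 0.6], [0, 0, 0, 0, 0.06, -0.01, 0.6], [0, 0, 0, 0, 0, -0.06, 0.6], [0, 0, 0, 0, 0, -0.05, 0.6], [0, 0, 0, 0, 0, -0.03, 0.6], [0, 0, 0, 0, 0, 0, 0.6], [0, 0, 0, 0, 0, 0, 0.6]])

```text
t: 15.15
eef_pos: [0.419, 0.306, 0.0251]
tool_rot: [[0.997, -0.074, 0.002], [-0.074, -0.997, 0.002], [0.002, -0.002, -1.0]]
ft_force: [-0.3, -0.1, 0.6]
width: 0.603
gripper_force: 0.0
```

```bash
python3 - <<'E'
from h import *
im=get_image("top");o=get_obs();print(o["eef_pos"],o["tool_rot"][:,0],proj("scene",o["eef_pos"]))
s=get_image("scene");b=cv2.resize(s[190:340,180:340],None,fx=4,fy=4,interpolation=cv2.INTER_CUBIC)
cv2.imwrite("pics/d3.png",b)
E
```

```text
[0.4194 0.3058 0.0255] [ 0.9972 -0.0749  0.0023] [[282.6927 273.9815]]
```

View pics/d3.png

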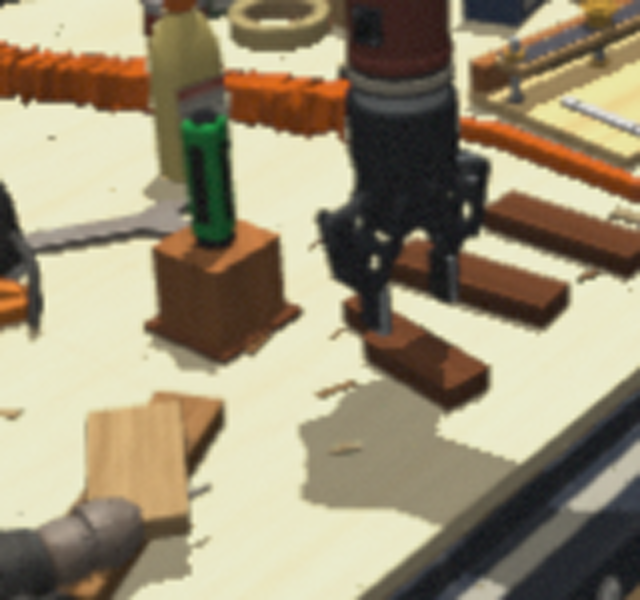

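```bash
python3 - <<'E'
from h import *
for X in [[.421,.331,.0],[.421,.331,.025],[.421,.331,.05],[.417,.280,.025],[.417,.280,.05],[.4318,.3028,.02],[.362,.308,.02]]:print(X,(proj("scene",X)-[180,190])*4)
E
```

```text
[0.421, 0.331, 0.0] [[384.9423 381.3635]]
[0.421, 0.331, 0.025] [[383.182  351.0372]]
[0.421, 0.331, 0.05] [[381.3983 320.1782]]
[0.417, 0.28, 0.025] [[438.9769 322.5142]]
[0.417, 0.28, 0.05] [[437.7079 292.2064]]
[0.4318, 0.3028, 0.02] [[401.6387 334.5476]]
[0.362, 0.308, 0.02] [[468.3872 374.178 ]]
```

>>> carry_out(deltas=[[0, 0, 0, 0.001, -0.002, -0.0165, 0.55], [0, 0, 0, 0, 0, -0.005, 0.55], [0, 0, 0, 0, 0, 0, 0.55], [0, 0, 0, 0, 0, -0.003, 0.55], [0, 0, 0, 0, 0, 0, 0.55]])

```text
t: 15.88
eef_pos: [0.4198, 0.3022, -0.0004]
tool_rot: [[0.997, -0.076, 0.0], [-0.076, -0.997, 0.0], [0.0, -0.0, -1.0]]
ft_force: [-0.4, -0.1, -0.7]
width: 0.548
gripper_force: 0.0
```

```bash
python3 - <<'E'
from h import *
o=get_obs();print(o["eef_pos"],o["ft_force"],o["width"])
s=get_image("scene");b=cv2.resize(s[240:310,240:330],None,fx=6,fy=6,interpolation=cv2.INTER_CUBIC)
cv2.imwrite("pics/d4.png",cv2.convertScaleAbs(b,alpha=1.8,beta=20))
E
```

```text
[ 0.4198  0.3022 -0.0004] [-0.4196 -0.0548 -0.7207] 0.5477141613702734
```

View pics/d4.png

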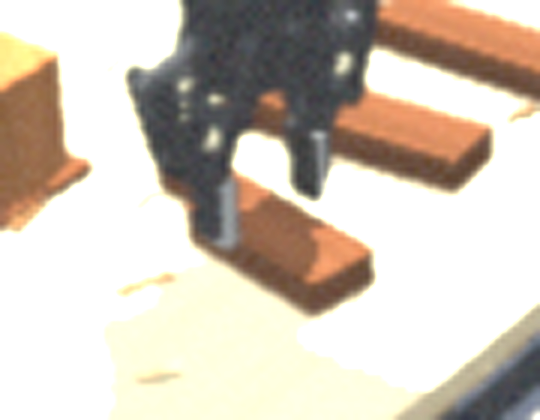

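The fingers straddle e with tips about 10 mm above the table even at TCP z = 0, so open fingertips sit higher than I assumed. I'll close here.

>>> carry_out(deltas=[[0, 0, 0, 0, 0, 0, 0.1], [0, 0, 0, 0, 0, 0, 0.1], [0, 0, 0, 0, 0, 0, 0.1], [0, 0, 0, 0, 0, 0, 0.1]], squeeze=40)

```text
t: 16.42
eef_pos: [0.42, 0.3026, -0.0]
tool_rot: [[0.997, -0.076, 0.001], [-0.076, -0.997, 0.001], [0.001, -0.001, -1.0]]
ft_force: [-0.8, 1.1, 4.9]
width: 0.449
gripper_force: 40.3
```

>>> carry_out(deltas=[[0, 0, 0, 0, 0, 0.03, 0.1], [0, 0, 0, 0, 0, 0.05, 0.1], [0, 0, 0, 0.02, 0, 0.05, 0.1], [0, 0, 0, 0.02, -0.03, 0.04, 0.1], [0, 0, 0, 0, -0.055, 0, 0.1], [0, 0, 0.02, 0, -0.055, 0, 0.1], [0, 0, 0.02, 0, -0.055, 0, 0.1], [0, 0, 0.02, 0, -0.055, 0, 0.1], [0, 0, 0.02, 0, -0.055, 0, 0.1], [0, 0, 0.02, 0, -0.055, 0, 0.1], [0, 0, 0.02, 0, -0.055, 0, 0.1], [0, 0, 0.02, 0, -0.055, 0, 0.1], [0, 0, 0, 0, -0.055, 0, 0.1], [0, 0, 0, 0, -0.055, 0, 0.1], [0, 0, 0, 0, -0.055, 0, 0.1], [0, 0, 0, 0, -0.055, 0, 0.1], [0, 0, 0, 0, -0.05, 0, 0.1], [0, 0, 0, 0, 0, 0, 0.1], [0, 0, 0, 0, 0, 0, 0.1]])

```text
t: 18.8
eef_pos: [0.4592, -0.4369, 0.1683]
tool_rot: [[0.998, 0.064, -0.001], [0.064, -0.998, 0.003], [-0.001, -0.003, -1.0]]
ft_force: [1.2, 1.0, -1.0]
width: 0.451
gripper_force: 40.7
```

>>> carry_out(deltas=[[0, 0, 0, -0.003, -0.001, -0.05, 0.1], [0, 0, 0, 0, 0, -0.05, 0.1], [0, 0, 0, 0, 0, -0.04, 0.1], [0, 0, 0, 0, 0, -0.018, 0.1], [0, 0, 0, 0, 0, 0, 0.1], [0, 0, 0, 0, 0, 0, 0.53], [0, 0, 0, 0, 0, 0, 0.53], [0, 0, 0, 0, 0, 0, 0.53], [0, 0, 0, 0, 0, 0.05, 0.53], [0, 0, 0, 0, 0, 0.06, 0.53], [0, 0, 0, 0, 0, 0.06, 0.6], [0, 0, 0, 0, 0.06, 0.02, 0.6], [0, 0, 0, 0, 0.06, 0, 0.6], [0, 0, 0, 0, 0.06, 0, 0.6], [0, 0, 0, 0, 0.06, 0, 0.6], [0, 0, 0.02, 0, 0.06, 0, 0.6], [0, 0, 0.02, 0, 0.06, 0, 0.6], [0, 0, 0, 0, 0.06, 0, 0.6], [0, 0, 0, 0, 0, 0, 0.6]])

```text
t: 21.18
eef_pos: [0.4567, -0.0135, 0.2022]
tool_rot: [[0.993, 0.115, 0.002], [0.115, -0.993, 0.003], [0.002, -0.002, -1.0]]
ft_force: [0.1, -0.7, 0.0]
width: 0.603
gripper_force: 0.0
```

```bash
python3 - <<'E'
from h import *
im=get_image("top");cv2.imwrite("pics/t3.png",im);blanks(im)
o=get_obs();print(o["eef_pos"],o["tool_rot"][:,0])
E
```

```text
px [331. 376.] xy [ 0.027  -0.0677] yaw -0.015 dims [129. 148.] fill 0.60
px [433. 236.] xy [ 0.4656 -0.3794] yaw 0.065 dims [40. 91.] fill 0.92
px [282. 237.] xy [0.4513 0.1015] yaw 0.104 dims [ 40. 136.] fill 0.90
px [453. 237.] xy [ 0.4686 -0.4423] yaw 0.011 dims [ 39. 137.] fill 0.75
px [251. 235.] xy [0.455  0.2019] yaw 0.187 dims [ 41. 138.] fill 0.88
px [210. 202.] xy [0.5651 0.3506] yaw 0.106 dims [82. 83.] fill 0.36
px [467. 181.] xy [ 0.6449 -0.4872] yaw -1.171 dims [ 68. 194.] fill 0.93
px [159.  39.] xy [1.101  0.5481] yaw -1.320 dims [ 47. 326.] fill 0.73
[ 0.4567 -0.0172  0.2019] [0.994  0.1097 0.0014]
```

>>> carry_out(deltas=[[0, 0, -0.006, 0, 0.058, 0, 0.6], [0, 0, 0, -0.01, 0.058, 0, 0.6], [0, 0, 0, -0.025, 0, -0.05, 0.6], [0, 0, 0, 0, 0, -0.06, 0.6], [0, 0, 0, 0, 0, -0.05, 0.6], [0, 0, 0, 0, 0, 0, 0.6], [0, 0, 0, 0, 0, 0, 0.6]])

```text
t: 22.1
eef_pos: [0.4231, 0.0957, 0.0425]
tool_rot: [[0.995, 0.096, 0.003], [0.096, -0.995, 0.0], [0.003, 0.0, -1.0]]
ft_force: [0.4, 0.2, -0.1]
width: 0.6
gripper_force: 0.0
```

>>> carry_out(deltas=[[0, 0, 0.008, -0.002, 0.0025, -0.03, 0.6], [0, 0, 0, 0, 0, -0.0085, 0.6], [0, 0, 0, 0, 0, 0, 0.6], [0, 0, 0, 0, 0, 0, 0.1], [0, 0, 0, 0, 0, 0, 0.1], [0, 0, 0, 0, 0, 0, 0.1], [0, 0, 0, 0, 0, 0, 0.1]], squeeze=60)

```text
t: 22.98
eef_pos: [0.4228, 0.0937, 0.006]
tool_rot: [[0.995, 0.099, 0.006], [0.099, -0.995, -0.006], [0.005, 0.007, -1.0]]
ft_force: [1.1, -10.9, 22.0]
width: 0.098
gripper_force: 11.8
```

Closed over the top again: the fingertips ride about 15 mm higher than the stated frame suggests. I'll back off, reopen, and find the table by touch.

>>> carry_out(deltas=[[0, 0, 0, 0, 0, 0.05, 0.1], [0, 0, 0, 0, 0, 0.06, 0.6], [0, 0, 0, 0, -0.06, 0.06, 0.6], [0, 0, 0, 0.03, -0.05, 0, 0.6], [0, 0, 0, 0, 0, 0, 0.6]])

```text
t: 23.6
eef_pos: [0.452, -0.0006, 0.1586]
tool_rot: [[0.995, 0.095, 0.005], [0.095, -0.995, -0.002], [0.005, 0.003, -1.0]]
ft_force: [0.3, 0.4, 0.2]
width: 0.605
gripper_force: 0.0
```

```bash
python3 - <<'E'
from h import *
im=get_image("top");blanks(im)
o=get_obs();print(o["eef_pos"],o["tool_rot"][:,0])
s=get_image("scene");b=cv2.resize(s[150:300,250:410],None,fx=4,fy=4,interpolation=cv2.INTER_CUBIC)
cv2.imwrite("pics/d5.png",b)
for dz in(-.02,-.008,0,.01,.02,.03):
  print(dz,[(proj("scene",o["eef_pos"]+[0,dy,dz])-[250,150])*4 for dy in(-.027,.027)])
E
```

```text
px [338. 353.] xy [ 0.0867 -0.0828] yaw 0.024 dims [79. 91.] fill 0.51
px [323. 270.] xy [ 0.3561 -0.0278] yaw -1.335 dims [70. 73.] fill 0.41
px [433. 236.] xy [ 0.4656 -0.3794] yaw 0.065 dims [40. 91.] fill 0.92
px [300. 242.] xy [0.447  0.0369] yaw -1.539 dims [146. 180.] fill 0.54
px [453. 237.] xy [ 0.4686 -0.4423] yaw 0.011 dims [ 39. 137.] fill 0.74
px [251. 235.] xy [0.4552 0.2011] yaw 0.178 dims [ 42. 138.] fill 0.87
px [210. 202.] xy [0.5651 0.3506] yaw 0.106 dims [82. 83.] fill 0.37
px [467. 181.] xy [ 0.6453 -0.4868] yaw -1.170 dims [ 69. 194.] fill 0.92
px [159.  39.] xy [1.1012 0.5488] yaw -1.320 dims [ 46. 325.] fill 0.71
[0.4504 0.0022 0.158 ] [0.995  0.0998 0.0021]
-0.02 [array([[387.0972, 193.7367]]), array([[345.4535, 214.4091]])]
-0.008 [array([[387.3397, 180.1214]]), array([[345.5621, 200.497 ]])]
0 [array([[387.5017, 170.9945]]), array([[345.6346, 191.1695]])]
0.01 [array([[387.7048, 159.5294]]), array([[345.7253, 179.4505]])]
0.02 [array([[387.9083, 148.0011]]), array([[345.8161, 167.6648]])]
0.03 [array([[388.1123, 136.4093]]), array([[345.907, 155.812]])]
```

View pics/d5.png

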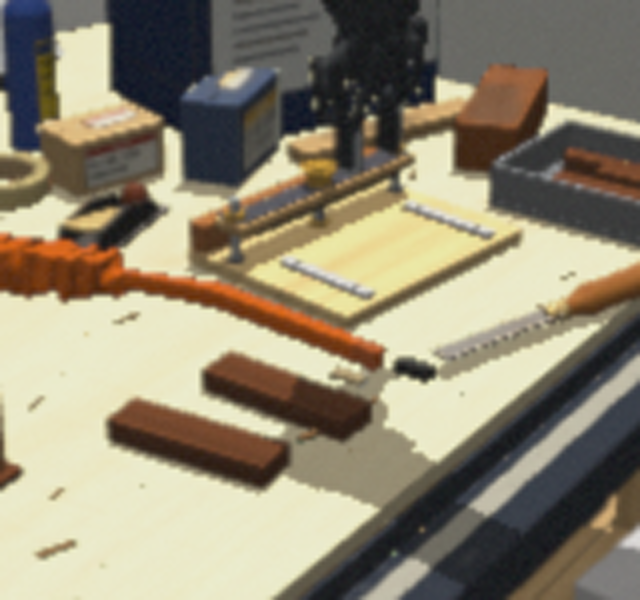

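The tips sit about 18 mm above the TCP when open. S1 is clearly seen at (.455,.201), yaw .18, so I'll pick that one with TCP z = −0.007.

>>> carry_out(deltas=[[0, 0, 0.04, 0, 0.06, 0, 0.6], [0, 0, 0.04, 0, 0.06, 0, 0.6], [0, 0, 0, -0.01, 0.058, 0, 0.6], [0, 0, 0, -0.014, 0.015, -0.03, 0.6], [0, 0, 0, 0, 0, -0.06, 0.6], [0, 0, 0, 0, 0, -0.025, 0.6], [0, 0, 0, 0, 0, 0, 0.6], [0, 0, 0, 0, 0, 0, 0.6]])

```text
t: 24.7
eef_pos: [0.4257, 0.1988, 0.0429]
tool_rot: [[0.982, 0.186, 0.001], [0.186, -0.982, 0.001], [0.001, -0.001, -1.0]]
ft_force: [0.6, -1.2, 0.3]
width: 0.601
gripper_force: 0.0
```

```bash
python3 - <<'E'
from h import *
im=get_image("top");blanks(im)
o=get_obs();print(o["eef_pos"],o["tool_rot"][:,0])
E
```

```text
px [325. 369.] xy [ 0.0428 -0.0403] yaw 0.743 dims [ 85. 190.] fill 0.42
px [222. 341.] xy [0.1152 0.2833] yaw 0.477 dims [ 39. 138.] fill 0.65
px [433. 236.] xy [ 0.4656 -0.3794] yaw 0.065 dims [40. 91.] fill 0.92
px [281. 237.] xy [0.4511 0.1063] yaw 0.068 dims [ 40. 134.] fill 0.92
px [453. 237.] xy [ 0.4686 -0.4423] yaw 0.011 dims [ 39. 137.] fill 0.75
px [250. 225.] xy [0.4827 0.2065] yaw 0.184 dims [40. 82.] fill 0.80
px [210. 202.] xy [0.5651 0.3506] yaw 0.106 dims [82. 83.] fill 0.37
px [467. 181.] xy [ 0.6454 -0.4867] yaw -1.171 dims [ 69. 195.] fill 0.92
px [159.  39.] xy [1.101  0.5481] yaw -1.320 dims [ 47. 326.] fill 0.71
[0.4262 0.1986 0.0432] [0.9826 0.1856 0.0023]
```

>>> carry_out(deltas=[[0, 0, 0, 0, -0.002, -0.03, 0.6], [0, 0, 0, 0, 0, -0.02, 0.6], [0, 0, 0, 0, 0, 0, 0.6], [0, 0, 0, 0, 0, 0, 0.1], [0, 0, 0, 0, 0, 0, 0.1], [0, 0, 0, 0, 0, 0, 0.1], [0, 0, 0, 0, 0, 0, 0.1]], squeeze=60)

```text
t: 25.62
eef_pos: [0.4265, 0.1963, -0.0065]
tool_rot: [[0.983, 0.185, 0.003], [0.185, -0.983, 0.002], [0.003, -0.001, -1.0]]
ft_force: [-0.5, 1.3, 6.1]
width: 0.45
gripper_force: 61.2
```

>>> carry_out(deltas=[[0, 0, 0, 0, 0, 0.03, 0.1], [0, 0, 0, 0, 0, 0.05, 0.1], [0, 0, 0, 0.02, 0, 0.05, 0.1], [0, 0, -0.04, 0.02, -0.05, 0.02, 0.1], [0, 0, -0.04, 0.02, -0.05, 0, 0.1], [0, 0, -0.04, 0.016, -0.05, 0, 0.1], [0, 0, -0.04, 0, -0.05, 0, 0.1], [0, 0, -0.04, 0, -0.05, 0, 0.1], [0, 0, -0.037, 0, -0.0375, 0, 0.1], [0, 0, 0, 0, 0, 0, 0.1], [0, 0, 0, 0, 0, 0, 0.1]])

```text
t: 27.0
eef_pos: [0.5015, -0.0911, 0.1423]
tool_rot: [[0.999, -0.05, 0.001], [-0.05, -0.999, 0.001], [0.0, -0.001, -1.0]]
ft_force: [0.7, 1.2, 0.1]
width: 0.445
gripper_force: 60.7
```

```bash
python3 - <<'E'
from h import *
im=get_image("top");blanks(im,z=.02);o=get_obs();print(o["eef_pos"],o["tool_rot"])
E
```

```text
px [314. 357.] xy [ 0.0791 -0.015 ] yaw 1.505 dims [ 52. 105.] fill 0.64
px [370. 326.] xy [ 0.173  -0.1857] yaw 0.433 dims [105. 140.] fill 0.57
px [433. 236.] xy [ 0.4656 -0.3794] yaw 0.065 dims [40. 91.] fill 0.92
px [281. 237.] xy [0.4511 0.1063] yaw 0.068 dims [ 40. 134.] fill 0.92
px [453. 237.] xy [ 0.4686 -0.4423] yaw 0.011 dims [ 39. 137.] fill 0.75
px [210. 202.] xy [0.565  0.3506] yaw 0.106 dims [82. 82.] fill 0.36
px [467. 181.] xy [ 0.6453 -0.4867] yaw -1.169 dims [ 69. 194.] fill 0.91
px [159.  39.] xy [1.1011 0.5492] yaw -1.320 dims [ 46. 324.] fill 0.72
[ 0.5017 -0.0904  0.1423] [[ 0.9988 -0.049   0.0005]
 [-0.049  -0.9988  0.0011]
 [ 0.0005 -0.0011 -1.    ]]
```

>>> carry_out(deltas=[[0, 0, 0, 0.001, 0, -0.05, 0.1], [0, 0, 0, 0, 0, -0.05, 0.1], [0, 0, 0, 0, 0, -0.02, 0.1], [0, 0, 0, 0, 0, -0.0105, 0.1], [0, 0, 0, 0, 0, 0, 0.1], [0, 0, 0, 0, 0, 0, 0.1]])

```text
t: 27.8
eef_pos: [0.5036, -0.0915, 0.0124]
tool_rot: [[0.999, -0.05, 0.002], [-0.05, -0.999, -0.0], [0.002, -0.0, -1.0]]
ft_force: [-0.4, -0.8, 0.1]
width: 0.446
gripper_force: 60.6
```

```bash
python3 - <<'E'
from h import *
o=get_obs();print(o["eef_pos"],o["ft_force"])
im=get_image("top");s=get_image("scene")
a=cv2.resize(im[155:240,315:415],None,fx=4,fy=4,interpolation=cv2.INTER_CUBIC)
b=cv2.resize(s[165:250,290:390],None,fx=4,fy=4,interpolation=cv2.INTER_CUBIC)
cv2.imwrite("pics/d6.png",np.hstack([a,b]))
E
```

```text
[ 0.5036 -0.0915  0.0124] [-0.3765 -0.8008  0.1459]
```

View pics/d6.png

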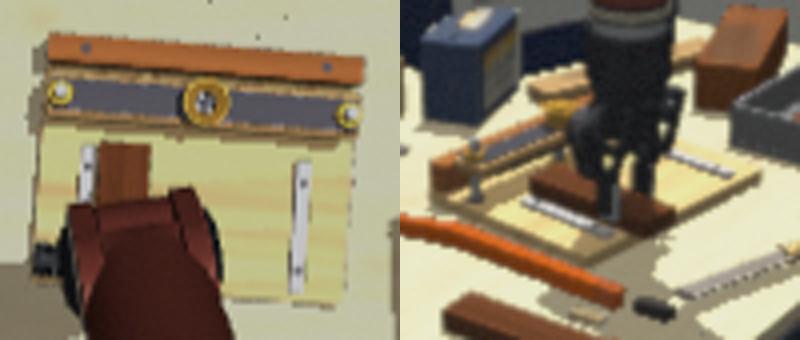

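The blank is aligned just inside the left rail, with its end ahead of the bar (top crop (125,145)). I'll slide it in.

>>> carry_out(deltas=[[0, 0, 0, 0.02, -0.001, -0.001, 0.1], [0, 0, 0, 0.02, -0.001, 0, 0.1], [0, 0, 0, 0.014, -0.0007, 0, 0.1], [0, 0, 0, 0, 0, 0, 0.1], [0, 0, 0, 0.003, -0.0002, 0, 0.1], [0, 0, 0, 0.003, -0.0002, 0, 0.1], [0, 0, 0, 0, 0, 0, 0.1]])

```text
t: 28.78
eef_pos: [0.5626, -0.095, 0.0105]
tool_rot: [[0.999, -0.051, 0.0], [-0.051, -0.999, 0.0], [-0.0, -0.0, -1.0]]
ft_force: [0.2, -0.2, -0.5]
width: 0.45
gripper_force: 60.6
```

Now lower onto the base, then forward to the fence in small steps, then out to the rail.

>>> carry_out(deltas=[[0, 0, 0, 0, 0, -0.0015, 0.1], [0, 0, 0, 0, 0, 0, 0.1], [0, 0, 0, 0.0015, 0, 0, 0.1], [0, 0, 0, 0.0015, 0, 0, 0.1], [0, 0, 0, 0.0015, 0, 0, 0.1], [0, 0, 0, 0, 0, 0, 0.1]])

```text
t: 29.52
eef_pos: [0.5628, -0.095, 0.0086]
tool_rot: [[0.999, -0.051, -0.009], [-0.051, -0.999, -0.0], [-0.009, 0.001, -1.0]]
ft_force: [-7.8, 0.1, 4.9]
width: 0.451
gripper_force: 61.3
```

>>> carry_out(deltas=[[0, 0, 0, -0.003, 0.001, 0, 0.1], [0, 0, 0, 0, 0.001, 0, 0.1], [0, 0, 0, 0, 0.001, 0, 0.1], [0, 0, 0, 0, 0, 0, 0.1]])

```text
t: 30.02
eef_pos: [0.563, -0.0935, 0.0086]
tool_rot: [[0.999, -0.054, -0.003], [-0.054, -0.999, -0.002], [-0.002, 0.002, -1.0]]
ft_force: [-4.1, -3.1, 0.2]
width: 0.447
gripper_force: 60.7
```

>>> carry_out(deltas=[[0, 0, 0, 0, 0, 0, 0.53], [0, 0, 0, 0, 0, 0, 0.53], [0, 0, 0, 0, 0, 0, 0.53], [0, 0, 0, 0, 0, 0.05, 0.53], [0, 0, 0, 0, 0, 0.04, 0.0], [0, 0, 0, -0.03, 0, 0, 0.0], [0, 0, 0, -0.03, 0, 0, 0.0], [0, 0, 0, 0, 0, -0.04, 0.0], [0, 0, 0, 0, 0, -0.048, 0.0], [0, 0, 0, 0, 0, 0, 0.0], [0, 0, 0, 0, 0, 0, 0.0]])

```text
t: 31.4
eef_pos: [0.5055, -0.0917, 0.0121]
tool_rot: [[0.999, -0.051, 0.002], [-0.051, -0.999, 0.0], [0.002, -0.0, -1.0]]
ft_force: [-0.3, 0.2, 0.5]
width: 0.002
gripper_force: 0.0
```

>>> carry_out(deltas=[[0, 0, 0, 0.003, 0, 0, 0], [0, 0, 0, 0.003, 0, 0, 0], [0, 0, 0, 0.003, 0, 0, 0], [0, 0, 0, 0.002, 0, 0, 0], [0, 0, 0, 0, 0, 0, 0]])

```text
t: 32.02
eef_pos: [0.5107, -0.0921, 0.0108]
tool_rot: [[0.999, -0.051, -0.009], [-0.051, -0.999, -0.001], [-0.009, 0.001, -1.0]]
ft_force: [-6.6, 0.2, 5.8]
width: 0.002
gripper_force: 3.5
```

>>> carry_out(deltas=[[0, 0, 0, -0.015, 0, 0, 0], [0, 0, 0, 0, 0, 0.05, 0], [0, 0, 0, 0.035, -0.045, 0, 0], [0, 0, 0, 0.024, 0, 0, 0], [0, 0, 0, 0, 0, -0.05, 0], [0, 0, 0, 0, 0, 0, 0], [0, 0, 0, 0, 0.003, 0, 0], [0, 0, 0, 0, 0.003, 0, 0], [0, 0, 0, 0, 0, 0, 0]])

```text
t: 33.15
eef_pos: [0.5601, -0.1304, 0.0124]
tool_rot: [[0.999, -0.05, 0.003], [-0.05, -0.999, -0.0], [0.003, 0.0, -1.0]]
ft_force: [0.0, -1.0, 0.3]
width: -0.004
gripper_force: 0.0
```

>>> carry_out(deltas=[[0, 0, 0, 0, 0.003, 0, 0], [0, 0, 0, 0, 0.003, 0, 0], [0, 0, 0, 0, 0, 0, 0]])

```text
t: 33.52
eef_pos: [0.5592, -0.1248, 0.011]
tool_rot: [[0.999, -0.051, 0.0], [-0.051, -0.999, -0.0], [0.0, 0.0, -1.0]]
ft_force: [-0.8, 0.5, -0.1]
width: -0.003
gripper_force: 0.0
```

>>> carry_out(deltas=[[0, 0, 0, 0, 0.002, 0, 0], [0, 0, 0, 0, 0.002, 0, 0], [0, 0, 0, 0, 0.002, 0, 0], [0, 0, 0, 0, 0.001, 0, 0], [0, 0, 0, 0, 0, 0, 0]])

```text
t: 34.15
eef_pos: [0.5594, -0.1233, 0.0114]
tool_rot: [[0.998, -0.055, 0.001], [-0.055, -0.998, -0.006], [0.001, 0.006, -1.0]]
ft_force: [0.5, -8.4, 3.5]
width: 0.002
gripper_force: 4.3
```

>>> carry_out(deltas=[[0, 0, 0, 0, -0.015, 0, 0], [0, 0, 0, 0, 0, 0.05, 0], [0, 0, 0, -0.03, 0, 0.05, 0.3], [0, 0, 0, -0.05, -0.02, 0.04, 0.6], [0, 0, 0, -0.03, -0.05, 0, 0.6], [0, 0, 0, 0, -0.05, 0, 0.6], [0, 0, 0, 0, 0, 0, 0.6]])

```text
t: 35.02
eef_pos: [0.4512, -0.2564, 0.1479]
tool_rot: [[0.998, -0.06, 0.0], [-0.06, -0.998, -0.002], [0.0, 0.002, -1.0]]
ft_force: [-0.3, 0.3, 0.4]
width: 0.601
gripper_force: 0.0
```

```bash
python3 - <<'E'
from h import *
im=get_image("top");blanks(im);o=get_obs();print(o["eef_pos"],o["tool_rot"][:,0])
a=cv2.resize(im[155:250,315:415],None,fx=4,fy=4,interpolation=cv2.INTER_CUBIC)
cv2.imwrite("pics/d7.png",a)
E
```

```text
px [431. 358.] xy [ 0.0743 -0.3792] yaw -0.100 dims [116. 131.] fill 0.60
px [281. 237.] xy [0.4511 0.1063] yaw 0.068 dims [ 40. 134.] fill 0.92
px [210. 202.] xy [0.5651 0.3506] yaw 0.106 dims [82. 83.] fill 0.36
px [344. 200.] xy [ 0.5729 -0.0936] yaw -0.040 dims [40. 97.] fill 0.90
px [467. 181.] xy [ 0.6454 -0.4869] yaw -1.170 dims [ 69. 194.] fill 0.92
px [159.  39.] xy [1.1008 0.549 ] yaw -1.315 dims [ 47. 324.] fill 0.73
[ 0.4519 -0.253   0.1478] [ 0.9985 -0.0552 -0.0001]
```

View pics/d7.png

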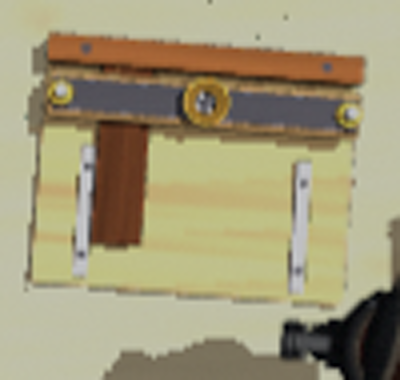

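Blank one sits against the left rail (crop (120,185)) with its end under the bar at the fence. Next is the second sound blank.

>>> carry_out(deltas=[[0, 0, 0.02, 0, 0.06, 0, 0.6], [0, 0, 0.02, 0, 0.06, 0, 0.6], [0, 0, 0.02, 0, 0.06, 0, 0.6], [0, 0, 0.02, 0, 0.06, 0, 0.6], [0, 0, 0.02, 0, 0.06, 0, 0.6], [0, 0, 0.023, -0.01, 0.057, 0, 0.6], [0, 0, 0, -0.021, 0, -0.04, 0.6], [0, 0, 0, 0, 0, -0.06, 0.6], [0, 0, 0, 0, 0, 0, 0.6], [0, 0, 0, 0, 0, 0, 0.6]])

```text
t: 36.33
eef_pos: [0.4221, 0.1067, 0.0494]
tool_rot: [[0.997, 0.073, 0.002], [0.073, -0.997, 0.001], [0.002, -0.001, -1.0]]
ft_force: [0.0, -0.2, -0.9]
width: 0.601
gripper_force: 0.0
```

>>> carry_out(deltas=[[0, 0, -0.005, 0, -0.0025, -0.03, 0.6], [0, 0, 0, 0, 0, -0.026, 0.6], [0, 0, 0, 0, 0, 0, 0.6], [0, 0, 0, 0, 0, 0, 0.1], [0, 0, 0, 0, 0, 0, 0.1], [0, 0, 0, 0, 0, 0, 0.1], [0, 0, 0, 0, 0, 0, 0.1]], squeeze=60)

```text
t: 37.2
eef_pos: [0.4232, 0.1037, -0.0053]
tool_rot: [[0.998, 0.067, 0.005], [0.067, -0.998, 0.002], [0.005, -0.002, -1.0]]
ft_force: [-0.5, 0.5, 6.8]
width: 0.45
gripper_force: 60.8
```

>>> carry_out(deltas=[[0, 0, 0, 0, 0, 0.03, 0.1], [0, 0, 0, 0, 0, 0.05, 0.1], [0, 0, 0, 0.02, 0, 0.05, 0.1], [0, 0, -0.03, 0.02, -0.05, 0.02, 0.1], [0, 0, -0.03, 0.02, -0.055, 0, 0.1], [0, 0, -0.03, 0.0134, -0.055, 0, 0.1], [0, 0, -0.028, 0, -0.055, 0, 0.1], [0, 0, 0, 0, -0.055, 0, 0.1], [0, 0, 0, 0, -0.042, 0, 0.1], [0, 0, 0, 0, 0, 0, 0.1], [0, 0, 0, 0, 0, 0, 0.1]])

```text
t: 38.58
eef_pos: [0.4949, -0.2084, 0.1434]
tool_rot: [[0.999, -0.051, 0.001], [-0.051, -0.999, 0.0], [0.001, -0.001, -1.0]]
ft_force: [0.7, -0.2, -0.4]
width: 0.449
gripper_force: 60.7
```

Down to TCP 0.0125, then check gap to the rail numerically.

>>> carry_out(deltas=[[0, 0, 0, 0, 0, -0.05, 0.1], [0, 0, 0, 0, 0, -0.05, 0.1], [0, 0, 0, 0, 0, -0.02, 0.1], [0, 0, 0, 0, 0, -0.0105, 0.1], [0, 0, 0, 0, 0, 0, 0.1], [0, 0, 0, 0, 0, 0, 0.1]])

```text
t: 39.33
eef_pos: [0.4956, -0.2078, 0.0126]
tool_rot: [[0.999, -0.05, 0.001], [-0.05, -0.999, 0.001], [0.001, -0.001, -1.0]]
ft_force: [-0.2, 2.7, -2.6]
width: 0.446
gripper_force: 60.6
```

```bash
python3 - <<'E'
from h import *
o=get_obs();print(o["eef_pos"],o["ft_force"])
im=get_image("top");print(im[203,370:398].tolist())
b,m=blanks(im,z=.0375,show=False)
J=np.array([.5845,-.154]);R=np.array([[.9987,.051],[-.051,.9987]])
row=np.nonzero(m[200:206,370:400].mean(0)>128)[0]+370;print(row)
for u in(row.min()-.5,row.max()+.5):print("jig",R.T@(plane("top",[[u,203]],.0375)[0,:2]-J))
E
```

```text
[ 0.4956 -0.2078  0.0126] [-0.2443  2.7196 -2.5873]
[[123, 180, 196], [121, 180, 195], [122, 180, 195], [122, 181, 195], [67, 100, 121], [54, 79, 98], [14, 23, 43], [34, 60, 105], [34, 59, 102], [33, 55, 98], [34, 57, 99], [31, 53, 96], [33, 55, 96], [37, 63, 111], [33, 60, 106], [36, 62, 109], [36, 60, 106], [32, 57, 103], [60, 78, 119], [155, 156, 158], [197, 194, 194], [194, 193, 193], [163, 187, 189], [129, 191, 195], [128, 190, 195], [129, 191, 195], [127, 189, 194], [128, 190, 195]]
[377 378 379 380 381 382 383 384 385 386 387 388]
jig [-0.0172 -0.0406]
jig [-0.0144 -0.0783]
```

>>> carry_out(deltas=[[0, 0, 0, 0.02, -0.0005, 0, 0.1], [0, 0, 0, 0.02, -0.001, 0, 0.1], [0, 0, 0, 0.012, -0.0006, 0, 0.1], [0, 0, 0, 0, 0, 0, 0.1], [0, 0, 0, 0.003, -0.0002, 0, 0.1], [0, 0, 0, 0.003, -0.0002, 0, 0.1], [0, 0, 0, 0, 0, 0, 0.1]])

```text
t: 40.25
eef_pos: [0.5506, -0.2103, 0.0111]
tool_rot: [[0.999, -0.052, -0.005], [-0.052, -0.999, 0.002], [-0.005, -0.002, -1.0]]
ft_force: [-3.0, 4.9, 0.6]
width: 0.444
gripper_force: 60.8
```

>>> carry_out(deltas=[[0, 0, 0, 0, 0.002, 0.0005, 0.1], [0, 0, 0, 0, 0, 0, 0.1], [0, 0, 0, 0, 0, 0, 0.1]])

```text
t: 40.62
eef_pos: [0.5526, -0.2103, 0.0122]
tool_rot: [[0.999, -0.052, -0.0], [-0.052, -0.999, -0.001], [-0.0, 0.001, -1.0]]
ft_force: [-0.2, 1.3, -0.2]
width: 0.442
gripper_force: 60.7
```

Freed from the rail. Forward in small steps.

>>> carry_out(deltas=[[0, 0, 0, 0.002, 0.0003, 0, 0.1], [0, 0, 0, 0.002, 0, 0, 0.1], [0, 0, 0, 0.002, 0, -0.001, 0.1], [0, 0, 0, 0.002, 0, 0, 0.1], [0, 0, 0, 0, 0, 0, 0.1]])

```text
t: 41.25
eef_pos: [0.5595, -0.21, 0.0108]
tool_rot: [[0.999, -0.052, -0.003], [-0.052, -0.999, -0.001], [-0.003, 0.001, -1.0]]
ft_force: [-5.2, -0.6, 0.9]
width: 0.444
gripper_force: 60.9
```

>>> carry_out(deltas=[[0, 0, 0, -0.001, 0, -0.001, 0.1], [0, 0, 0, 0, 0, 0, 0.53], [0, 0, 0, 0, 0, 0, 0.53], [0, 0, 0, 0, 0, 0, 0.53], [0, 0, 0, 0, 0, 0.05, 0.53], [0, 0, 0, 0, 0, 0.04, 0.0], [0, 0, 0, -0.03, 0.002, 0, 0.0], [0, 0, 0, -0.03, 0.002, 0, 0.0], [0, 0, 0, 0, 0, -0.045, 0.0], [0, 0, 0, 0, 0, -0.045, 0.0], [0, 0, 0, 0, 0, 0, 0.0], [0, 0, 0, 0, 0, 0, 0.0]])

```text
t: 42.75
eef_pos: [0.5013, -0.2053, 0.0114]
tool_rot: [[0.999, -0.051, 0.002], [-0.051, -0.999, -0.0], [0.002, 0.0, -1.0]]
ft_force: [1.0, -0.4, 0.3]
width: -0.002
gripper_force: 0.0
```

>>> carry_out(deltas=[[0, 0, 0, 0.003, 0, 0, 0], [0, 0, 0, 0.003, 0, 0, 0], [0, 0, 0, 0.003, 0, 0, 0], [0, 0, 0, 0, 0, 0, 0]])

```text
t: 43.25
eef_pos: [0.5048, -0.2054, 0.0104]
tool_rot: [[0.999, -0.052, -0.009], [-0.052, -0.999, -0.0], [-0.009, 0.001, -1.0]]
ft_force: [-6.8, 0.7, 6.9]
width: 0.003
gripper_force: 3.6
```

>>> carry_out(deltas=[[0, 0, 0, -0.015, 0, 0, 0], [0, 0, 0, 0, 0, 0.05, 0], [0, 0, 0, 0.035, 0.031, 0, 0], [0, 0, 0, 0.028, 0, 0, 0], [0, 0, 0, 0, 0, -0.05, 0], [0, 0, 0, 0, 0, 0, 0], [0, 0, 0, 0, -0.003, 0, 0], [0, 0, 0, 0, -0.003, 0, 0], [0, 0, 0, 0, -0.003, 0, 0], [0, 0, 0, 0, 0, 0, 0]])

```text
t: 44.5
eef_pos: [0.5583, -0.1788, 0.0121]
tool_rot: [[0.999, -0.049, 0.003], [-0.049, -0.999, 0.005], [0.003, -0.006, -1.0]]
ft_force: [-0.6, 7.5, 2.2]
width: -0.0
gripper_force: 3.8
```

>>> carry_out(deltas=[[0, 0, 0, 0, -0.003, 0, 0], [0, 0, 0, 0, -0.003, 0, 0], [0, 0, 0, 0, 0, 0, 0]])

```text
t: 44.88
eef_pos: [0.5583, -0.1792, 0.0122]
tool_rot: [[0.999, -0.045, 0.002], [-0.045, -0.999, 0.012], [0.002, -0.012, -1.0]]
ft_force: [-1.9, 14.7, 4.9]
width: -0.0
gripper_force: 7.6
```

>>> carry_out(deltas=[[0, 0, 0, 0, 0.018, 0, 0], [0, 0, 0, 0, 0, 0.05, 0], [0, 0, 0, -0.03, 0, 0.05, 0.3], [0, 0, 0, -0.05, 0.03, 0.04, 0.5], [0, 0, 0, -0.02, 0.055, 0, 0.6], [0, 0, 0, 0, 0.06, 0.03, 0.6], [0, 0, 0, 0, 0.06, 0.03, 0.6], [0, 0, 0, 0, 0.06, 0, 0.6], [0, 0, 0, 0, 0, 0, 0.6]])

```text
t: 46.0
eef_pos: [0.463, 0.0877, 0.2034]
tool_rot: [[0.999, -0.041, 0.005], [-0.041, -0.999, 0.003], [0.005, -0.003, -1.0]]
ft_force: [-0.5, -1.1, -0.5]
width: 0.601
gripper_force: 0.0
```

```bash
python3 - <<'E'
from h import *
im=get_image("top");s=get_image("scene");cv2.imwrite("pics/t4.png",im);blanks(im)
o=get_obs();print(o["eef_pos"],o["tool_rot"][:,0],o["joint_pos"])
J=np.array([.5845,-.154]);R=np.array([[.9987,.051],[-.051,.9987]])
h=cv2.cvtColor(im,cv2.COLOR_BGR2HSV)
for r in(196,204):print(r,im[r,330:402,2].tolist())
a=cv2.resize(im[157:237,318:408],None,fx=4.4,fy=4.4,interpolation=cv2.INTER_CUBIC)
b=cv2.resize(s[175:255,295:385],None,fx=4.4,fy=4.4,interpolation=cv2.INTER_CUBIC)
cv2.imwrite("pics/d8.png",np.hstack([a,b]))
E
```

```text
px [305. 358.] xy [0.0734 0.0168] yaw 0.280 dims [118. 139.] fill 0.65
px [433. 236.] xy [ 0.4656 -0.3794] yaw 0.065 dims [40. 91.] fill 0.92
px [453. 237.] xy [ 0.4686 -0.4423] yaw 0.011 dims [ 39. 137.] fill 0.74
px [382. 203.] xy [ 0.5664 -0.2144] yaw -0.051 dims [39. 97.] fill 0.89
px [210. 202.] xy [0.5651 0.3506] yaw 0.106 dims [82. 83.] fill 0.37
px [344. 200.] xy [ 0.5729 -0.0935] yaw -0.049 dims [40. 97.] fill 0.90
px [467. 181.] xy [ 0.6448 -0.487 ] yaw -1.171 dims [ 68. 195.] fill 0.93
px [159.  39.] xy [1.1014 0.5482] yaw -1.320 dims [ 46. 326.] fill 0.75
[0.4629 0.0815 0.2021] [ 0.9987 -0.0505  0.0017] [ 0.1007  0.3859 -0.4428  1.9367  0.2163  0.8636 -2.0761]
196 [191, 191, 191, 192, 191, 192, 98, 109, 98, 111, 99, 90, 90, 93, 95, 101, 105, 102, 100, 101, 103, 120, 189, 191, 191, 191, 192, 190, 191, 192, 192, 191, 191, 192, 191, 192, 191, 192, 192, 192, 192, 191, 191, 192, 172, 132, 77, 87, 99, 93, 91, 93, 96, 98, 109, 101, 103, 101, 105, 135, 191, 190, 191, 191, 192, 191, 191, 191, 191, 191, 192, 191]
204 [192, 191, 192, 191, 144, 188, 191, 132, 69, 95, 90, 88, 94, 98, 98, 106, 100, 100, 102, 104, 111, 160, 189, 191, 192, 191, 191, 192, 191, 193, 192, 192, 192, 192, 192, 191, 191, 192, 191, 191, 191, 192, 192, 192, 117, 117, 30, 98, 94, 86, 95, 97, 98, 105, 103, 100, 101, 103, 115, 161, 192, 190, 181, 192, 191, 191, 191, 192, 191, 192, 192, 190]
```

View pics/d8.png

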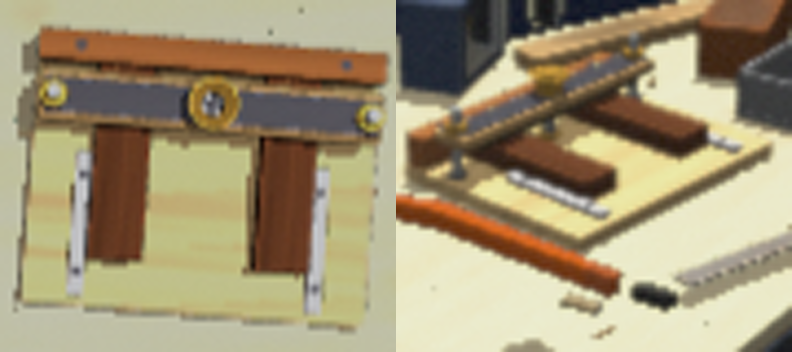

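Both blanks are in their lanes, parallel and touching the rails and fence; the spacing of 120 mm agrees. Next I'll triangulate the screwdriver cap and brass bush, and get the handle's yaw.

```bash
python3 - <<'E'
from h import *
from scipy.optimize import least_squares
T=cv2.imread("pics/t4.png");S=get_image("scene");cv2.imwrite("pics/s4.png",S)
def cen(im,box,lo,hi):
    x0,y0,x1,y1=box;h=cv2.cvtColor(im[y0:y1,x0:x1],cv2.COLOR_BGR2HSV);m=cv2.inRange(h,lo,hi)
    m=cv2.morphologyEx(m,cv2.MORPH_CLOSE,np.ones((5,5)))
    n,l,st,ce=cv2.connectedComponentsWithStats(m);i=1+np.argmax(st[1:,4])
    b=st[i];return np.array([b[0]+b[2]/2-.5+x0,b[1]+b[3]/2-.5+y0]),st[i]
def tri(a,b):
    f=lambda X:np.r_[(proj("top",X)-a)[0],(proj("scene",X)-b)[0]]
    r=least_squares(f,[.6,0,.07]);return r.x,r.fun
a,sa=cen(T,(358,172,376,190),(18,110,90),(32,255,255));b,sb=cen(S,(405,185,435,205),(15,110,80),(32,255,255))
b,sb=cen(S,(410-90,185,430,205),(15,140,80),(32,255,255))
print("ring",a,sa,b,sb,tri(a,b))
for nm,im,box in(("top",T,(180,180,215,215)),("scene",S,(215,205,250,260))):
    x0,y0,x1,y1=box;h=cv2.cvtColor(im[y0:y1,x0:x1],cv2.COLOR_BGR2HSV)
    m=cv2.inRange(h,(60,80,20),(95,255,255));n,l,st,ce=cv2.connectedComponentsWithStats(m);i=1+np.argmax(st[1:,4]);print(nm,"green",st[i],ce[i],"->abs",st[i][:2]+[x0,y0])
A=cv2.resize(T[185:212,182:222],None,fx=10,fy=10,interpolation=cv2.INTER_CUBIC)
B=cv2.resize(S[212:252,215:255],None,fx=10,fy=10,interpolation=cv2.INTER_CUBIC)
o=np.zeros((400,800,3),np.uint8);o[:270,:400]=A;o[:,400:]=B
cv2.imwrite("pics/d9.png",cv2.convertScaleAbs(o,alpha=1.5,beta=10))
E
```

```text
Traceback (most recent call last):
ValueError: attempt to get argmax of an empty sequence
```

```bash
python3 - <<'E'
from h import *
from scipy.optimize import least_squares
T=cv2.imread("pics/t4.png");S=cv2.imread("pics/s4.png")
def cen(im,box,lo,hi):
    x0,y0,x1,y1=box;h=cv2.cvtColor(im[y0:y1,x0:x1],cv2.COLOR_BGR2HSV);m=cv2.inRange(h,lo,hi)
    m=cv2.morphologyEx(m,cv2.MORPH_CLOSE,np.ones((5,5)))
    n,l,st,ce=cv2.connectedComponentsWithStats(m)
    if n<2:return None,None
    i=1+np.argmax(st[1:,4]);b=st[i];return np.array([b[0]+b[2]/2-.5+x0,b[1]+b[3]/2-.5+y0]),st[i]
def tri(a,b):
    f=lambda X:np.r_[(proj("top",X)-a)[0],(proj("scene",X)-b)[0]]
    r=least_squares(f,[.6,0,.07]);return r.x,r.fun
a,sa=cen(T,(356,170,378,192),(18,120,90),(28,255,255));b,sb=cen(S,(320,183,340,202),(18,150,90),(28,255,255))
print("ring",a,sa,b,sb)
if a is not None and b is not None:print(tri(a,b))
for nm,im,box in(("top",T,(180,180,215,215)),("scene",S,(215,205,250,260))):
    x0,y0,x1,y1=box;h=cv2.cvtColor(im[y0:y1,x0:x1],cv2.COLOR_BGR2HSV)
    m=cv2.inRange(h,(60,80,20),(95,255,255));n,l,st,ce=cv2.connectedComponentsWithStats(m);i=1+np.argmax(st[1:,4]);print(nm,"green",st[i][:2]+[x0,y0],st[i][2:],ce[i]+[x0,y0])
A=cv2.resize(T[185:212,182:222],None,fx=10,fy=10,interpolation=cv2.INTER_CUBIC)
B=cv2.resize(S[212:252,215:255],None,fx=10,fy=10,interpolation=cv2.INTER_CUBIC)
o=np.zeros((400,800,3),np.uint8);o[:270,:400]=A;o[:,400:]=B
cv2.imwrite("pics/d9.png",cv2.convertScaleAbs(o,alpha=1.5,beta=10))
E
```

```text
ring [368.  180.5] [  3   4  19  14 158] [329.5 192. ] [ 6  7  8  5 33]
(array([ 0.6333, -0.1616,  0.0691]), array([-0.3099, -0.4046,  0.6244,  0.0204]))
top green [187 190] [18 11 97] [195.9588 195.567 ]
scene green [226 219] [ 12  32 215] [232.2372 233.5209]
```

View pics/d9.png

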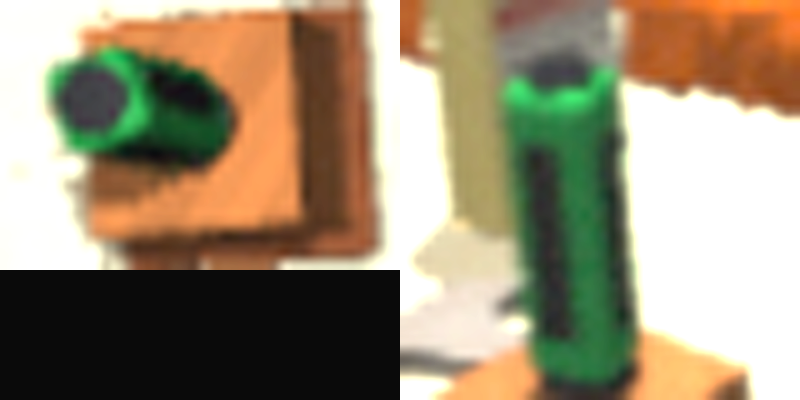

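The handle stands upright over the stand at top px (191.5,195). Its two visible faces in the scene view put its yaw near 0.35 rad (mod 90°), which agrees with the cap edge in the top view. I'll move above it.

>>> carry_out(deltas=[[0, 0, 0.07, 0.02, 0.054, 0.02, 0.65], [0, 0, 0.07, 0.02, 0.054, 0.02, 0.65], [0, 0, 0.07, 0.02, 0.054, 0, 0.65], [0, 0, 0.07, 0.02, 0.054, 0, 0.65], [0, 0, 0.07, 0.024, 0.0535, 0, 0.65], [0, 0, 0.05, 0, 0, 0, 0.65], [0, 0, 0, 0, 0, 0, 0.65], [0, 0, 0, 0, 0, 0, 0.65]])

```text
t: 47.15
eef_pos: [0.5679, 0.3489, 0.2413]
tool_rot: [[0.941, 0.338, 0.0], [0.338, -0.941, -0.002], [-0.0, 0.002, -1.0]]
ft_force: [0.3, -0.2, 0.3]
width: 0.653
gripper_force: 0.0
```

Down over the handle to TCP 0.108.

>>> carry_out(deltas=[[0, 0, 0.005, -0.001, 0.002, -0.05, 0.65], [0, 0, 0, 0, 0, -0.04, 0.65], [0, 0, 0, 0, 0, -0.03, 0.65], [0, 0, 0, 0, 0, -0.013, 0.65], [0, 0, 0, 0, 0, 0, 0.65], [0, 0, 0, 0, 0, 0, 0.65]])

```text
t: 47.9
eef_pos: [0.5668, 0.354, 0.1102]
tool_rot: [[0.938, 0.346, 0.003], [0.346, -0.938, 0.002], [0.003, -0.001, -1.0]]
ft_force: [0.3, 0.4, 0.3]
width: 0.653
gripper_force: 0.0
```

>>> carry_out(deltas=[[0, 0, 0, 0, -0.0025, 0, 0.65], [0, 0, 0, 0, 0, 0, 0.1], [0, 0, 0, 0, 0, 0, 0.1], [0, 0, 0, 0, 0, 0, 0.1], [0, 0, 0, 0, 0, 0, 0.1], [0, 0, 0, 0, 0, 0, 0.1]], squeeze=100)

```text
t: 48.65
eef_pos: [0.5658, 0.3518, 0.1089]
tool_rot: [[0.938, 0.347, 0.001], [0.347, -0.938, 0.001], [0.001, -0.001, -1.0]]
ft_force: [0.1, 1.3, 2.3]
width: 0.315
gripper_force: 98.6
```

```bash
python3 - <<'E'
from h import *
o=get_obs();print({k:o[k] for k in("eef_pos","tool_rot","ft_force","wrist_torque","width","joint_pos")})
E
```

```text
{'eef_pos': array([0.5658, 0.3518, 0.1089]), 'tool_rot': array([[ 0.9379,  0.3468,  0.0006],
       [ 0.3468, -0.9379,  0.0015],
       [ 0.001 , -0.0012, -1.    ]]), 'ft_force': array([0.0749, 1.3206, 2.3148]), 'wrist_torque': array([0.432 , 0.0654, 0.0292]), 'width': 0.3146201044277088, 'joint_pos': array([-0.3247,  0.7912, -0.4861,  1.4833,  0.4139,  0.9689, -2.1403])}
```

>>> carry_out(deltas=[[0, 0, 0, 0, 0, 0.02, 0.1], [0, 0, 0, 0, 0, 0.03, 0.1], [0, 0, 0, 0, 0, 0.03, 0.1], [0, 0, 0, 0, 0, 0.03, 0.1], [0, 0, 0, 0, 0, 0.03, 0.1], [0, 0, 0, 0, 0, 0, 0.1]])

```text
t: 49.4
eef_pos: [0.5666, 0.3512, 0.2502]
tool_rot: [[0.938, 0.346, 0.003], [0.346, -0.938, 0.001], [0.004, -0.0, -1.0]]
ft_force: [-0.2, -0.0, -1.8]
width: 0.317
gripper_force: 99.6
```

>>> carry_out(deltas=[[0, 0, 0.18, 0.0034, -0.0267, 0, 0.1], [0, 0, 0.18, 0.0034, -0.0267, 0, 0.1], [0, 0, 0.18, 0.0034, -0.0267, 0, 0.1], [0, 0, 0.18, 0.0034, -0.0267, 0, 0.1], [0, 0, 0.18, 0.0034, -0.0267, 0, 0.1], [0, 0, 0.18, 0.0034, -0.0267, 0, 0.1], [0, 0, 0.18, 0.0034, -0.0267, 0, 0.1], [0, 0, 0.18, 0.0034, -0.0267, 0, 0.1], [0, 0, 0.18, 0.0034, -0.0267, 0, 0.1], [0, 0, 0.18, 0.0034, -0.0267, 0, 0.1], [0, 0, 0.18, 0.0034, -0.0267, 0, 0.1], [0, 0, 0.18, 0.0034, -0.0267, 0, 0.1], [0, 0, 0.18, 0.0034, -0.0267, 0, 0.1], [0, 0, 0.18, 0.0034, -0.0267, 0, 0.1], [0, 0, 0.18, 0.0034, -0.0267, 0, 0.1], [0, 0, 0.18, 0.0034, -0.0267, 0, 0.1], [0, 0, 0.18, 0.0034, -0.0267, 0, 0.1], [0, 0, 0.18, 0.0034, -0.0267, 0, 0.1], [0, 0, 0.18, 0.0034, -0.0261, 0, 0.1], [0, 0, 0, 0, 0, 0, 0.1]])

```text
t: 51.9
eef_pos: [0.6295, -0.1596, 0.245]
tool_rot: [[-0.81, -0.586, -0.005], [-0.586, 0.81, -0.002], [0.005, 0.002, -1.0]]
ft_force: [0.0, -0.2, -1.1]
width: 0.316
gripper_force: 99.6
```

```bash
python3 - <<'E'
from h import *
o=get_obs();print(o["eef_pos"],o["joint_pos"],np.arctan2(o["tool_rot"][1,0],o["tool_rot"][0,0])+2*np.pi)
T=get_image("top");S=get_image("scene")
for z in(.06,.07):print(plane("top",[[366.3,180.3]],z))
E
```

```text
[ 0.6295 -0.1596  0.245 ] [ 0.7899  0.8976 -1.3031  1.3593  0.8564  1.5043  1.7483] 3.7677118063256017
[[ 0.6336 -0.1582  0.06  ]]
[[ 0.6324 -0.1572  0.07  ]]
```

>>> carry_out(deltas=[[0, 0, 0.17, 0.0025, 0.0035, 0, 0.1], [0, 0, 0.17, 0, 0, 0, 0.1], [0, 0, 0.17, 0, 0, 0, 0.1], [0, 0, 0.17, 0, 0, 0, 0.1], [0, 0, 0.15, 0, 0, 0, 0.1], [0, 0, 0, 0, 0, 0, 0.1], [0, 0, 0, 0, 0, 0, 0.1]])

```text
t: 52.88
eef_pos: [0.6327, -0.1513, 0.2482]
tool_rot: [[-0.109, -0.994, -0.0], [-0.994, 0.109, -0.0], [0.0, 0.0, -1.0]]
ft_force: [-0.1, 0.1, -1.3]
width: 0.315
gripper_force: 99.6
```

```bash
python3 - <<'E'
from h import *
o=get_obs();print(o["eef_pos"],o["tool_rot"],o["joint_pos"],np.arctan2(o["tool_rot"][1,0],o["tool_rot"][0,0])+2*np.pi)
E
```

```text
[ 0.6327 -0.1513  0.2482] [[-0.1093 -0.994  -0.0004]
 [-0.994   0.1093 -0.0001]
 [ 0.0002  0.0004 -1.    ]] [ 0.7807  0.9035 -1.3228  1.3546  0.8674  1.5156  2.5649] 4.602821768788025
```

>>> carry_out(deltas=[[0, 0, 0, -0.0005, -0.0042, -0.03, 0.1], [0, 0, 0, 0, 0, -0.03, 0.1], [0, 0, 0, 0, 0, -0.01, 0.1], [0, 0, 0, 0, 0, 0, 0.1], [0, 0, 0, 0, 0, -0.003, 0.1], [0, 0, 0, 0, 0, -0.003, 0.1], [0, 0, 0, 0, 0, 0, 0.1]])

```text
t: 53.75
eef_pos: [0.6324, -0.1564, 0.1726]
tool_rot: [[-0.108, -0.994, 0.0], [-0.994, 0.108, -0.0], [0.0, -0.0, -1.0]]
ft_force: [0.5, 0.2, -1.4]
width: 0.313
gripper_force: 99.6
```

>>> carry_out(deltas=[[0, 0, 0, 0, 0.0003, -0.003, 0.1], [0, 0, 0, 0, 0, -0.003, 0.1], [0, 0, 0, 0, 0, -0.003, 0.1], [0, 0, 0, 0, 0, 0, 0.1]])

```text
t: 54.25
eef_pos: [0.6325, -0.1559, 0.1639]
tool_rot: [[-0.108, -0.994, 0.001], [-0.994, 0.108, 0.0], [-0.0, -0.0, -1.0]]
ft_force: [-0.2, 0.6, 1.5]
width: 0.314
gripper_force: 100.4
```

>>> carry_out(deltas=[[0, 0, 0, 0, 0, -0.002, 0.1], [0, 0, 0, 0, 0, -0.002, 0.1], [0, 0, 0, 0, 0, -0.002, 0.1], [0, 0, 0, 0, 0, 0, 0.1]])

```text
t: 54.75
eef_pos: [0.6328, -0.1549, 0.1609]
tool_rot: [[-0.108, -0.994, 0.003], [-0.994, 0.108, 0.001], [-0.001, -0.003, -1.0]]
ft_force: [-3.4, 0.2, 12.7]
width: 0.311
gripper_force: 101.8
```

>>> carry_out(deltas=[[0, 0, 0, -0.001, 0, 0, 0.1], [0, 0, 0, -0.001, 0, 0, 0.1], [0, 0, 0, 0, 0, 0, 0.1]])

```text
t: 55.12
eef_pos: [0.6312, -0.1548, 0.1575]
tool_rot: [[-0.108, -0.994, 0.002], [-0.994, 0.108, 0.003], [-0.003, -0.002, -1.0]]
ft_force: [2.6, 4.0, 0.1]
width: 0.317
gripper_force: 99.9
```

```bash
python3 - <<'E'
from h import *
o=get_obs();print(o["eef_pos"],o["ft_force"],o["wrist_torque"],o["joint_pos"][6])
E
```

```text
[ 0.6312 -0.1548  0.1575] [2.5616 4.0042 0.0652] [ 0.9723 -0.5524 -0.009 ] 2.49981901357873
```

The bit dropped through the funnel into the bore. I'll press down onto the screw head.

>>> carry_out(deltas=[[0, 0, 0, 0.0005, 0.0008, -0.002, 0.1], [0, 0, 0, 0, 0, -0.002, 0.1], [0, 0, 0, 0, 0, -0.002, 0.1], [0, 0, 0, 0, 0, -0.001, 0.1], [0, 0, 0, 0, 0, 0, 0.1]])

```text
t: 55.75
eef_pos: [0.6316, -0.154, 0.157]
tool_rot: [[-0.108, -0.994, 0.004], [-0.994, 0.108, -0.0], [-0.0, -0.004, -1.0]]
ft_force: [-3.9, 3.0, 23.9]
width: 0.317
gripper_force: 103.1
```

>>> carry_out(deltas=[[0, 0, -0.08, 0, 0, 0, 0.1], [0, 0, -0.08, 0, 0, 0, 0.1], [0, 0, -0.08, 0, 0, 0, 0.1], [0, 0, 0, 0, 0, 0, 0.1]])

```text
t: 56.25
eef_pos: [0.6324, -0.1542, 0.1569]
tool_rot: [[-0.342, -0.94, 0.006], [-0.94, 0.342, -0.001], [-0.001, -0.006, -1.0]]
ft_force: [-3.6, 0.8, 21.9]
width: 0.314
gripper_force: 102.6
```

```bash
cat > st.py <<'E'
from h import *
o=get_obs();print(o["t"],o["eef_pos"],"yaw %.3f"%(np.arctan2(o["tool_rot"][1,0],o["tool_rot"][0,0])),o["tool_rot"][:2,2],o["ft_force"],o["wrist_torque"],o["joint_pos"])
E
python3 st.py
```

```text
56.25 [ 0.6324 -0.1542  0.1569] yaw -1.920 [ 0.006  -0.0006] [-3.5898  0.756  21.8598] [0.337  1.1003 0.042 ] [ 0.7798  0.9678 -1.2288  1.4807  0.9246  1.3399  2.2745]
```

Not yet in. Keep turning.

>>> carry_out(deltas=[[0, 0, -0.1, 0, 0, 0, 0.1], [0, 0, -0.1, 0, 0, 0, 0.1], [0, 0, -0.1, 0, 0, 0, 0.1], [0, 0, 0, 0, 0, 0, 0.1]])

```text
t: 56.75
eef_pos: [0.6326, -0.1543, 0.1565]
tool_rot: [[-0.605, -0.797, 0.006], [-0.797, 0.605, -0.001], [-0.003, -0.006, -1.0]]
ft_force: [-3.9, 0.9, 21.5]
width: 0.317
gripper_force: 102.3
```

```bash
python3 st.py
```

```text
56.75 [ 0.6326 -0.1543  0.1565] yaw -2.220 [ 0.0061 -0.0011] [-3.9407  0.9356 21.4963] [0.2426 0.9605 0.0227] [ 0.7645  0.9387 -1.1696  1.4811  0.8819  1.3019  2.0033]
```

>>> carry_out(deltas=[[0, 0, -0.1, -0.001, 0, 0, 0.1], [0, 0, -0.1, 0, 0, 0, 0.1], [0, 0, -0.1, 0, 0, 0, 0.1], [0, 0, -0.1, 0, 0, 0, 0.1], [0, 0, 0, 0, 0, 0, 0.1]])

```text
t: 57.38
eef_pos: [0.6324, -0.1547, 0.1561]
tool_rot: [[-0.867, -0.498, 0.008], [-0.498, 0.867, -0.001], [-0.006, -0.005, -1.0]]
ft_force: [-1.4, 1.1, 18.1]
width: 0.317
gripper_force: 101.9
```

```bash
python3 st.py
```

```text
57.375 [ 0.6324 -0.1547  0.1561] yaw -2.620 [ 0.0077 -0.0015] [-1.3638  1.1174 18.0501] [0.2734 0.4479 0.0864] [ 0.7412  0.8995 -1.0865  1.4844  0.8214  1.2498  1.6449]
```

Height sinks about 1.1 mm per rad and the press force relaxes in step, so the bit is engaged and the screw is turning. I'll drive on, following it down.

>>> carry_out(deltas=[[0, 0, -0.12, 0, 0, -0.0004, 0.1], [0, 0, -0.12, 0, 0, -0.0004, 0.1], [0, 0, -0.12, 0, 0, -0.0002, 0.1], [0, 0, -0.12, 0, 0, -0.0002, 0.1], [0, 0, -0.12, 0, 0, -0.0002, 0.1], [0, 0, -0.12, 0, 0, -0.0002, 0.1], [0, 0, -0.12, 0, 0, -0.0002, 0.1], [0, 0, -0.12, 0, 0, -0.0002, 0.1]])

```text
t: 58.38
eef_pos: [0.6323, -0.1555, 0.1548]
tool_rot: [[-0.904, 0.428, 0.007], [0.428, 0.904, -0.003], [-0.008, 0.0, -1.0]]
ft_force: [-3.0, 0.8, 21.7]
width: 0.313
gripper_force: 102.7
```

```bash
python3 st.py
```

```text
58.375 [ 0.6323 -0.1555  0.1548] yaw 2.699 [ 0.007  -0.0032] [-2.9577  0.7871 21.7493] [0.0565 1.0212 0.0972] [ 0.6601  0.8137 -0.8664  1.4879  0.6592  1.1403  0.8008]
```

>>> carry_out(deltas=[[0, 0, -0.12, 0, 0, -0.0002, 0.1], [0, 0, -0.12, 0, 0, -0.0001, 0.1], [0, 0, -0.12, 0, 0, -0.0002, 0.1], [0, 0, -0.12, 0, 0, -0.0001, 0.1], [0, 0, -0.12, 0, 0, -0.0002, 0.1], [0, 0, -0.12, 0, 0, -0.0001, 0.1], [0, 0, -0.12, 0, 0, -0.0002, 0.1], [0, 0, -0.12, 0, 0, -0.0001, 0.1]])

```text
t: 59.38
eef_pos: [0.6314, -0.1557, 0.1536]
tool_rot: [[-0.168, 0.986, 0.005], [0.986, 0.168, -0.003], [-0.004, 0.004, -1.0]]
ft_force: [-3.7, 1.0, 23.5]
width: 0.318
gripper_force: 102.8
```

```bash
python3 st.py
```

```text
59.375 [ 0.6314 -0.1557  0.1536] yaw 1.740 [ 0.0047 -0.0034] [-3.7388  0.9873 23.4742] [0.3399 1.4548 0.0728] [ 0.5492  0.7444 -0.6242  1.4934  0.4768  1.0532 -0.0173]
```

>>> carry_out(deltas=[[0, 0, -0.12, 0, 0, -0.0001, 0.1], [0, 0, -0.12, 0, 0, -0.0001, 0.1], [0, 0, -0.12, 0, 0, -0.0002, 0.1], [0, 0, -0.12, 0, 0, -0.0001, 0.1], [0, 0, -0.12, 0, 0, -0.0002, 0.1], [0, 0, -0.12, 0, 0, -0.0001, 0.1], [0, 0, -0.1, 0, 0, -0.0002, 0.1]])

```text
t: 60.25
eef_pos: [0.631, -0.1551, 0.1525]
tool_rot: [[0.605, 0.796, 0.004], [0.796, -0.605, -0.002], [0.001, 0.004, -1.0]]
ft_force: [-5.8, 2.2, 24.1]
width: 0.315
gripper_force: 102.8
```

```bash
python3 st.py
```

```text
60.25 [ 0.631  -0.1551  0.1525] yaw 0.921 [ 0.0036 -0.0019] [-5.8422  2.2035 24.0904] [0.6497 1.6132 0.0399] [ 0.4356  0.7034 -0.4063  1.4991  0.3106  0.9993 -0.7024]
```

>>> carry_out(deltas=[[0, 0, -0.1, 0, 0, -0.0001, 0.1], [0, 0, -0.1, 0, 0, -0.0001, 0.1], [0, 0, -0.1, 0, 0, -0.0001, 0.1], [0, 0, -0.1, 0, 0, -0.0002, 0.1]])

```text
t: 60.75
eef_pos: [0.631, -0.1548, 0.152]
tool_rot: [[0.867, 0.498, 0.004], [0.498, -0.867, -0.001], [0.003, 0.003, -1.0]]
ft_force: [-4.6, 1.6, 23.9]
width: 0.318
gripper_force: 102.8
```

```bash
python3 st.py
```

```text
60.75 [ 0.631  -0.1548  0.152 ] yaw 0.521 [ 0.0038 -0.001 ] [-4.5732  1.5617 23.8838] [0.9038 1.5741 0.0978] [ 0.3758  0.6898 -0.2976  1.5018  0.2272  0.9801 -1.0336]
```

>>> carry_out(deltas=[[0, 0, -0.08, 0, 0, -0.0001, 0.1], [0, 0, -0.08, 0, 0, -0.0001, 0.1], [0, 0, -0.08, 0, 0, -0.0001, 0.1], [0, 0, -0.08, 0, 0, -0.0001, 0.1]])

```text
t: 61.25
eef_pos: [0.6311, -0.1546, 0.1516]
tool_rot: [[0.98, 0.201, 0.004], [0.201, -0.98, -0.0], [0.004, 0.001, -1.0]]
ft_force: [-4.6, 2.3, 23.2]
width: 0.316
gripper_force: 102.8
```

```bash
python3 st.py
```

```text
61.25 [ 0.6311 -0.1546  0.1516] yaw 0.202 [ 0.004  -0.0005] [-4.6036  2.3408 23.2452] [0.9805 1.4997 0.0776] [ 0.3266  0.6821 -0.2099  1.5039  0.1599  0.9683 -1.2967]
```

>>> carry_out(deltas=[[0, 0, -0.07, 0, 0, -0.0001, 0.1], [0, 0, -0.07, 0, 0, -0.0001, 0.1], [0, 0, -0.07, 0, 0, -0.0001, 0.1]])

```text
t: 61.62
eef_pos: [0.6314, -0.1548, 0.1514]
tool_rot: [[1.0, -0.008, 0.005], [-0.008, -1.0, -0.001], [0.005, 0.001, -1.0]]
ft_force: [-5.6, 2.8, 23.7]
width: 0.319
gripper_force: 102.9
```

```bash
python3 st.py
```

```text
61.625 [ 0.6314 -0.1548  0.1514] yaw -0.008 [ 0.0047 -0.0006] [-5.5744  2.8338 23.6908] [0.9336 1.3618 0.1172] [ 0.2938  0.6786 -0.1516  1.5052  0.1156  0.9619 -1.4689]
```

>>> carry_out(deltas=[[0, 0, -0.07, 0, 0, -0.0001, 0.1], [0, 0, -0.07, 0, 0, -0.0001, 0.1], [0, 0, -0.07, 0, 0, -0.0001, 0.1]])

```text
t: 62.0
eef_pos: [0.6314, -0.1548, 0.1512]
tool_rot: [[0.976, -0.216, 0.005], [-0.216, -0.976, -0.0], [0.005, -0.001, -1.0]]
ft_force: [-4.6, 3.1, 23.7]
width: 0.32
gripper_force: 102.9
```

```bash
python3 st.py
```

```text
62.0 [ 0.6314 -0.1548  0.1512] yaw -0.217 [ 0.0048 -0.0004] [-4.5959  3.1288 23.6568] [1.0495 1.3869 0.0804] [ 0.2605  0.6763 -0.0933  1.5066  0.0707  0.9572 -1.6411]
```

>>> carry_out(deltas=[[0, 0, -0.08, 0, 0, -0.0001, 0.1], [0, 0, -0.08, 0, 0, -0.0001, 0.1], [0, 0, 0, 0, 0, 0, 0.1]])

```text
t: 62.38
eef_pos: [0.6315, -0.1547, 0.151]
tool_rot: [[0.93, -0.367, 0.005], [-0.367, -0.93, -0.0], [0.005, -0.001, -1.0]]
ft_force: [-4.5, 3.8, 24.4]
width: 0.314
gripper_force: 103.1
```

```bash
python3 st.py
```

```text
62.375 [ 0.6315 -0.1547  0.151 ] yaw -0.376 [ 0.005  -0.0004] [-4.5475  3.8277 24.3531] [1.0243 1.3995 0.0662] [ 0.2349  0.6753 -0.0488  1.5077  0.0367  0.9545 -1.7706]
```

>>> carry_out(deltas=[[0, 0, -0.07, 0, 0, -0.0001, 0.1], [0, 0, -0.07, 0, 0, -0.0001, 0.1], [0, 0, -0.06, 0, 0, 0, 0.1], [0, 0, 0, 0, 0, 0, 0.1]])

```text
t: 62.88
eef_pos: [0.6316, -0.1548, 0.1508]
tool_rot: [[0.839, -0.544, 0.005], [-0.544, -0.839, -0.0], [0.004, -0.003, -1.0]]
ft_force: [-4.1, 2.8, 24.0]
width: 0.318
gripper_force: 103.0
```

```bash
python3 st.py
```

```text
62.875 [ 0.6316 -0.1548  0.1508] yaw -0.575 [ 0.0051 -0.0002] [-4.0785  2.8157 23.9977] [1.0386 1.3264 0.1494] [ 0.2031  0.6751  0.007   1.509  -0.0063  0.9524 -1.9338]
```

The screw is about 4.9 rad past engagement and the torque is rising, so the bar should be firmly down. I'll lift out and return to the stand, turning back on the way.

>>> carry_out(deltas=[[0, 0, 0, 0, 0, 0.008, 0.1], [0, 0, 0, 0, 0, 0.01, 0.1], [0, 0, 0, 0, 0, 0.02, 0.1], [0, 0, 0, 0, 0, 0.03, 0.1], [0, 0, 0, 0, 0, 0.04, 0.1], [0, 0, 0.08, -0.005, 0.04, 0, 0.1], [0, 0, 0.08, -0.005, 0.04, 0, 0.1], [0, 0, 0.08, -0.005, 0.04, 0, 0.1], [0, 0, 0.08, -0.005, 0.04, 0, 0.1], [0, 0, 0.08, -0.005, 0.04, 0, 0.1], [0, 0, 0.08, -0.005, 0.04, 0, 0.1], [0, 0, 0.08, -0.005, 0.04, 0, 0.1], [0, 0, 0.08, -0.005, 0.04, 0, 0.1], [0, 0, 0.08, -0.005, 0.04, 0, 0.1], [0, 0, 0.08, -0.005, 0.04, 0, 0.1], [0, 0, 0.08, -0.005, 0.04, 0, 0.1], [0, 0, 0, -0.005, 0.04, 0, 0.1], [0, 0, 0, -0.006, 0.025, 0, 0.1], [0, 0, 0, 0, 0, 0, 0.1], [0, 0, 0, 0, 0, 0, 0.1]])

```text
t: 65.38
eef_pos: [0.5647, 0.3469, 0.2515]
tool_rot: [[0.955, 0.297, -0.0], [0.297, -0.955, -0.004], [-0.002, 0.004, -1.0]]
ft_force: [0.2, -0.6, -2.0]
width: 0.321
gripper_force: 99.7
```

```bash
python3 st.py
```

```text
65.375 [0.5647 0.3469 0.2515] yaw 0.301 [-0.0004 -0.004 ] [ 0.185  -0.6258 -1.9955] [-0.022  -0.0194 -0.0501] [-0.4529  0.6221 -0.2449  1.3229  0.1543  1.2176 -1.9768]
```

>>> carry_out(deltas=[[0.004, 0, 0, 0.0012, 0.0045, -0.03, 0.1], [0, 0, 0, 0, 0, -0.03, 0.1], [0, 0, 0, 0, 0, -0.01, 0.1], [0, 0, 0, 0, 0, 0, 0.1], [0, 0, 0, 0, 0, 0, 0.1]])

```text
t: 66.0
eef_pos: [0.5662, 0.3543, 0.1839]
tool_rot: [[0.954, 0.298, 0.003], [0.298, -0.954, 0.005], [0.004, -0.004, -1.0]]
ft_force: [0.0, -0.1, -2.4]
width: 0.319
gripper_force: 99.7
```

>>> carry_out(deltas=[[-0.004, 0, 0, 0, -0.0022, -0.005, 0.1], [0, 0, 0, 0, 0, -0.008, 0.1], [0, 0, 0, 0, 0, -0.008, 0.1], [0, 0, 0, 0, 0, -0.008, 0.1], [0, 0, 0, 0, 0, 0, 0.1]])

```text
t: 66.62
eef_pos: [0.5645, 0.352, 0.1522]
tool_rot: [[0.954, 0.299, -0.002], [0.299, -0.954, -0.001], [-0.002, 0.0, -1.0]]
ft_force: [-0.2, 1.1, -1.5]
width: 0.313
gripper_force: 99.6
```

>>> carry_out(deltas=[[0, 0, 0, 0.0008, 0, -0.015, 0.1], [0, 0, 0, 0, 0, -0.015, 0.1], [0, 0, 0, 0, 0, -0.008, 0.1], [0, 0, 0, 0, 0, -0.003, 0.1], [0, 0, 0, 0, 0, 0, 0.1]])

```text
t: 67.25
eef_pos: [0.5657, 0.352, 0.112]
tool_rot: [[0.954, 0.299, -0.001], [0.299, -0.954, -0.0], [-0.001, -0.0, -1.0]]
ft_force: [-0.8, -0.6, -2.2]
width: 0.318
gripper_force: 99.7
```

>>> carry_out(deltas=[[0, 0, 0, 0, 0, -0.002, 0.1], [0, 0, 0, 0, 0, -0.0015, 0.1], [0, 0, 0, 0, 0, -0.001, 0.1], [0, 0, 0, 0, 0, 0, 0.1]])

```text
t: 67.75
eef_pos: [0.5662, 0.3522, 0.1089]
tool_rot: [[0.954, 0.299, 0.001], [0.299, -0.954, 0.001], [0.001, -0.0, -1.0]]
ft_force: [-1.8, -0.2, 4.7]
width: 0.32
gripper_force: 100.4
```

Collar is seated (+4.7 N). Release and rise clear.

>>> carry_out(deltas=[[0, 0, 0, 0, 0, 0, 0.65], [0, 0, 0, 0, 0, 0, 0.65], [0, 0, 0, 0, 0, 0, 0.65], [0, 0, 0, 0, 0, 0, 0.65], [0, 0, 0, 0, 0, 0.03, 0.65], [0, 0, 0, 0, 0, 0.05, 0.65], [0, 0, 0, 0, 0, 0.05, 0.65], [0, 0, 0, 0, 0, 0.04, 0.65], [0, 0, 0, -0.03, -0.05, 0, 0.65], [0, 0, 0, -0.03, -0.05, 0, 0.65], [0, 0, 0, -0.03, -0.05, 0, 0.65], [0, 0, 0, 0, -0.06, 0, 0.65], [0, 0, 0, 0, -0.06, 0, 0.65], [0, 0, 0, 0, 0, 0, 0.65]])

```text
t: 69.5
eef_pos: [0.476, 0.0755, 0.2779]
tool_rot: [[0.958, 0.288, 0.0], [0.288, -0.958, -0.004], [-0.001, 0.003, -1.0]]
ft_force: [-0.3, 0.7, -0.1]
width: 0.649
gripper_force: 0.0
```

```bash
python3 st.py; python3 - <<'E'
from h import *
T=get_image("top");S=get_image("scene");blanks(T)
a=cv2.resize(T[150:270,180:480],None,fx=2.6,fy=2.6,interpolation=cv2.INTER_CUBIC)
b=cv2.resize(S[165:275,205:445],None,fx=2.6,fy=2.6,interpolation=cv2.INTER_CUBIC)
o=np.zeros((a.shape[0]+b.shape[0],780,3),np.uint8);o[:a.shape[0],:a.shape[1]]=a;o[a.shape[0]:,:b.shape[1]]=b
cv2.imwrite("pics/fin.png",o[:600]);print(o.shape)
E
```

```text
69.5 [0.476  0.0755 0.2779] yaw 0.292 [ 0.0002 -0.0036] [-0.3293  0.7438 -0.0843] [ 0.06   -0.0255  0.0003] [-0.0348  0.2995 -0.2268  1.7925  0.0802  1.0589 -1.5695]
px [297. 381.] xy [0.0007 0.0471] yaw -1.537 dims [117. 142.] fill 0.66
px [330. 374.] xy [ 0.0285 -0.0635] yaw 0.314 dims [ 62. 161.] fill 0.49
px [433. 236.] xy [ 0.4656 -0.3794] yaw 0.065 dims [40. 91.] fill 0.92
px [453. 237.] xy [ 0.4686 -0.4423] yaw 0.011 dims [ 39. 137.] fill 0.75
px [382. 203.] xy [ 0.5661 -0.2134] yaw -0.058 dims [41. 97.] fill 0.87
px [210. 202.] xy [0.5651 0.3506] yaw 0.106 dims [82. 83.] fill 0.37
px [344. 200.] xy [ 0.5725 -0.0936] yaw -0.049 dims [39. 96.] fill 0.90
px [467. 181.] xy [ 0.6448 -0.487 ] yaw -1.170 dims [ 68. 194.] fill 0.93
px [158.  39.] xy [1.1003 0.5489] yaw -1.315 dims [ 48. 324.] fill 0.71
(598, 780, 3)
```

View pics/fin.png

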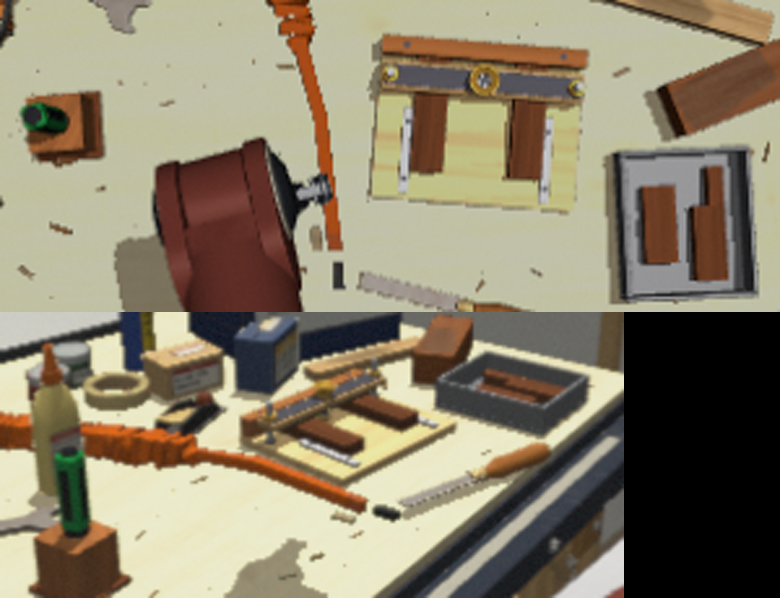

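The final view shows both blanks under the lowered bar (top crop (430,135) and (525,140)), both faulty ones flat in the tray, and the screwdriver upright in its stand. Handing in.

```bash
python3 -c "
from plant import *
print(hand_in())"
```

```text
the job is handed in; nothing more can be done
None
```

The job is handed in: both faulty blanks (the 95 mm one and the notched one) are in the tray, both sound blanks are pushed home in their lanes and, going by the screw's travel, firmly clamped, and the screwdriver is back in its stand; it took about 70 s, and no verdict came back.

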